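# Tools back on their painted outlines

## Robot

A 6-joint arm with a two-finger parallel gripper is mounted at the origin on the work surface. World frame = base frame: x ahead of the robot, y to its left, z up, the work surface at z = 0. Lengths are in m, angles in rad, forces in N, time in s.
With the tool pointing down it reaches from about 0.25 to 0.775 m from the base axis. Payload 8.9 kg.
Tool frame: the origin (TCP) lies at the very end of the fingers, on their centre line; the grasp point (between the pads) lies 19 mm behind it; z points along the fingers, y is the direction in which the jaws open and shut (so a half turn about z gives the same grasp; the last joint's range is limited). The gripper opens to 85 mm and grips with 20 to 120 N. Pads are 22 mm wide; open, the fingers measure 114 mm over their backs; the gripper's body (76 mm by 85 mm) begins 54 mm behind the grasp point. The pads swing forward as they close: fully open they stand 13 mm farther back than shut.
Start: joints at [1.067, 0.291, -0.153, 1.127, 0, 1.431], TCP at [0.187, 0.49, 0.231] pointing down, gripper open.
Joint ranges: [-2.52, 2.52], [-0.91, 1.74], [-1.3, 1.37], [-1.96, 2.02], [-1.52, 1.47], [-3.14, 3.14]. Speed limits (rad/s): [2.22, 2.22, 2.79, 3.14, 3.14, 3.14].

## Interface

Orientations are given as a unit quaternion [w, x, y, z].
In Python, from workcell import ctrl gives the robot as it stands.
- The arm moves only by the tool step_arm, never from a script. Its arguments are lists of equal length, an entry for each row: "gripper": the closure, from 0 (fully open) to 1 (shut); "offset": the shift along the tool's x, y, z in m, a list of three; "yaw": the turn about the tool's z in degrees. A call has 1 to 5 rows; each row is the pose to reach, as a shift and turn from the pose measured when the call began, along the tool's axes at that moment; what a row does not reach only later rows make up. A row lasts 1/10 s, in which the tool goes at most 50 mm and 8.59 degrees, less where a joint would pass 70% of its speed; a pose out of reach is approached as far as the arm can. A call with a gripper value outside its range is refused whole. The fingers move at their own pace and stop on an object; "grip_force" is the grip in N (left out, the last holds). Time passes only in rows, so rows that repeat a pose let the fingers close. It gives the time, the measured TCP pose, the force and the opening at its end, in the units of the state.
- ctrl.get_state(): the state, without advancing time (a new reading comes with each control period).
- ctrl.get_image(name): name is "scene" or "top" or "wrist"; returns the picture (480x640x3 uint8, red, green, blue); there is no depth.
- ctrl.get_calibration(name): a dict with "fx", "fy", "cx", "cy" (pixels), "distortion" ([k1, k2, p1, p2, k3] as OpenCV has them; the pictures are not rectified), "R" (3x3) and "t" (3): a world point X has camera coordinates R X + t. Camera axes: x right, y down, z forward; pixel columns grow to the right and rows downward; lengths in m; the calibration is good to about 2 mm. A picture is of the moment at which its call begins: read the wrist's pose just before it. get_calibration takes no time and is no camera call; for the wrist camera it gives the pose at the moment of the call.
- ctrl.job_done(): hands the job in, once; it reports no verdict.
The state is a dict: "t": time; "joint_positions": joint angles; "qvel": joint speeds; "joint_torque": joint torques, N m; "position": TCP position; "eef_rot": TCP orientation; "wrist_force": force on the tool from outside, world axes, zero at the start; "wrist_torque": the same for the moment, N m; "finger_gap": finger opening in m.
Only numpy, scipy, OpenCV 4.12 (cv2) and the standard library are available. Lean on these libraries where they do the work, as an engineer would, in place of code of your own. Each camera call takes 0.05 s, during which the arm holds its last target.

## Task

Tidy the bench: lay each of the four loose tools flat on the board whose blue painted outline has its shape, covering the outline and turned as the outline is (the try square the same way round as its L). Set them down rather than dropping them, and leave the wooden bowl and the glue bottle where they stand.

Things in the scene. Friction and masses are not known exactly. Their poses are not given: they have to be found in the camera images.
- block_center (a point): cork sanding block with a red rubber top, 50 (x) x 100 (y) x 34 (z) mm, 120 g, loose, lying flat; this point is its centre, 17 mm above its underside. Same either way round. Easily gripped across its 50 mm width (fingers closing along its x).
- tin_center (a point): round tin of wax with a yellow lid, 60 mm across, 28 mm high, 110 g, loose, standing upright; this point is its centre, 14 mm above its underside. Its turn does not matter.
- square_grip (a point): L-shaped try square, loose, lying flat, 200 g: dark wooden stock 18 (x) x 90 (y) x 22 (z) mm with a brass face, and a flat steel blade 26 (y) x 4 (z) mm that leaves the stock's +y end and runs 80 mm in +x, at bench level. This point lies in the stock (fingers close on its 18 mm along x, clear of the blade), midway in its thickness, 11 mm above the underside, 12 mm toward -y from the stock's middle.
- gauge_center (a point): wooden marking gauge, loose: a dark brown fence block 54 (x) x 30 (y) x 40 (z) mm standing on the bench, with a dark brown beam 18 x 18 mm and 140 mm long through its middle along y; 130 g. A flat brass screw head stands 4 mm above the fence. This point is the centre, 20 mm above its underside. Same either way round. Gripped across the fence's 54 mm (fingers closing along x).
- board_block: fixed white board 118 (x) x 150 (y) x 6 (z) mm with a blue painted rectangle, 58 x 108 mm, long along y: the sanding block's place. Origin: centre of the board and of the outline, on the board's underside (bench level; the top is 6 mm higher). Its z is up; x and y are those of the outline, as on the tool that belongs there.
- board_tin: fixed white board 118 x 150 x 6 mm with a blue painted disc, 68 mm across: the wax tin's place. Origin: centre of the board and of the disc, on the board's underside; the top is 6 mm higher.
- board_square: fixed white board 118 (x) x 150 (y) x 6 (z) mm with a blue painted L: the try square's place. Origin: centre of the board, on its underside; the top is 6 mm higher. The L's stock bar (26 x 98 mm) lies along y at x = -40 mm, and its blade bar runs from the stock's +y end in +x (middle at y = +32 mm). With the square in place its listed point lies at x = -40, y = -12 mm, z = +17 mm in this frame, and the axes of both agree.
- board_gauge: fixed white board 118 (x) x 154 (y) x 6 (z) mm with a blue painted cross, a bar 26 x 148 mm along y and a middle block 62 (x) x 38 (y) mm: the marking gauge's place. Origin: centre of the board and of the cross, on the board's underside; the top is 6 mm higher. Its z is up; x and y are those of the outline, as on the tool that belongs there.
- bowl: bystander: turned dark wooden bowl, 130 mm across, 55 mm high, loose, to the left of the work; origin at the centre of its underside. Leave it alone.
- glue: bystander: white glue bottle with an orange cap, 60 mm across, 150 mm high, loose, to the right of the work; origin at the centre of its underside. Leave it alone.
There are look-alikes about, which are no part of the job. Leave any turquoise look-alike of the part that bears square_grip alone.

How it is judged:
By the outcome, as a careful person would: the job done as asked, in the order asked, and still so for the second after the job is handed in, with the robot touching nothing.
It also fails if it takes over 109 s, if anything falls off the work surface, if the arm or the gripper's body presses on something with over 40 N, if the wrist force passes 120 N, or if a joint passes its speed limit or range.

## Working session

There is one attempt and no reset: what is moved stays moved. The work goes in short steps, Python scripts to look and compute and a tool call to move; the robot and the scene stay as the last step left them, time stands still between calls to the robot, and variables do not carry over. Pictures are saved under pics/ and viewed, and the job is handed in when it is done.

Besides the shell and the picture viewer there is one more tool, called after "Emit:" as a command line: name --pt "numbers of a row" for each row, then --argument value for the rest. step_arm: Moves the arm, as the interface text tells. Its arguments: {"type":"object","properties":{"gripper":{"type":"array","items":{"type":"number"}},"offset":{"type":"array","items":{"type":"array","items":{"type":"number"}}},"yaw":{"type":"array","items":{"type":"number"}},"grip_force":{"type":"number"}},"required":["gripper","offset","yaw"]}

```bash
ls; mkdir -p pics
python3 - <<'E'
from workcell import ctrl
import cv2
s=ctrl.get_state(); print(s)
for n in("scene","top","wrist"):
    c=ctrl.get_calibration(n); print(n,c)
    cv2.imwrite(f"pics/{n}0.png",ctrl.get_image(n)[:,:,::-1])
E
```

```text
pics
{'t': 0.0, 'joint_positions': array([ 1.06668913e+00,  2.91268643e-01, -1.54127886e-01,  1.12670535e+00,
       -4.62632703e-05,  1.43148766e+00]), 'qvel': array([ 0.00075441,  0.00160861,  0.0003591 ,  0.00119128,  0.00023644,
       -0.00042429]), 'joint_torque': array([-2.49675111e-03, -5.37139678e+01,  3.31374156e+01,  1.57901453e-02,
       -5.24216011e-04, -2.33167917e-06]), 'position': array([0.18709804, 0.49005487, 0.23073777]), 'eef_rot': array([-1.84454115e-04,  1.81389507e-01,  9.83411115e-01, -6.26598963e-04]), 'wrist_force': array([ 1.25605354, -0.53809139,  0.11201434]), 'wrist_torque': array([ 0.02407653, -0.02083807,  0.00875638]), 'finger_gap': 0.08561303313091785}
scene {'fx': 479.3245816885009, 'fy': 479.3245816885009, 'cx': 311.51763931491257, 'cy': 236.26770431245944, 'distortion': array([0.02784932, 0.        , 0.        , 0.        , 0.        ]), 'R': array([[-0.23218043,  0.97264067,  0.00789765],
       [ 0.62643317,  0.15573832, -0.76375851],
       [-0.74409256, -0.17238243, -0.64545376]]), 't': array([ 0.18068136, -0.23440827,  1.6485602 ])}
top {'fx': 440.709906977147, 'fy': 440.709906977147, 'cx': 320.84222577032375, 'cy': 228.23842635953554, 'distortion': array([-0.06273747,  0.        ,  0.        ,  0.        ,  0.        ]), 'R': array([[-0.01802526, -0.9996782 , -0.01784879],
       [-0.9880454 ,  0.02054347, -0.15278826],
       [ 0.15310577,  0.01488136, -0.98809775]]), 't': array([-0.05865166,  0.45207673,  1.25280515])}
wrist {'fx': 345.6180443366579, 'fy': 345.6180443366579, 'cx': 318.6990943739402, 'cy': 236.6925399827472, 'distortion': array([-0.00870645,  0.        ,  0.        ,  0.        ,  0.        ]), 'R': array([[ 0.35703097,  0.93409064, -0.0018889 ],
       [ 0.89418386, -0.34119152,  0.28986819],
       [ 0.27011868, -0.10518095, -0.95706471]]), 't': array([-0.52340412, -0.03734056,  0.37959285])}
```

View pics/top0.png

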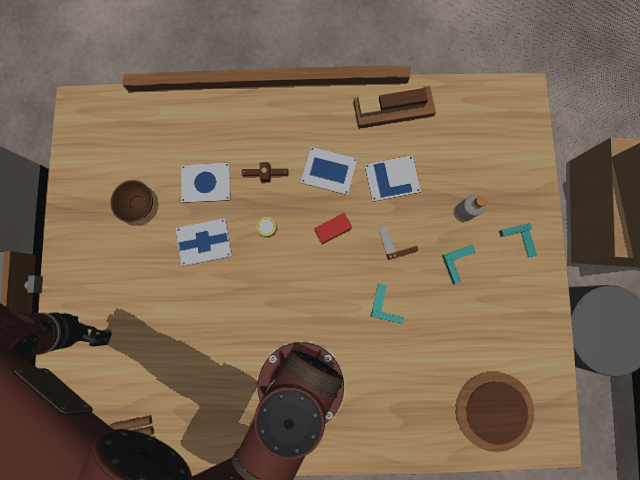

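View pics/scene0.png

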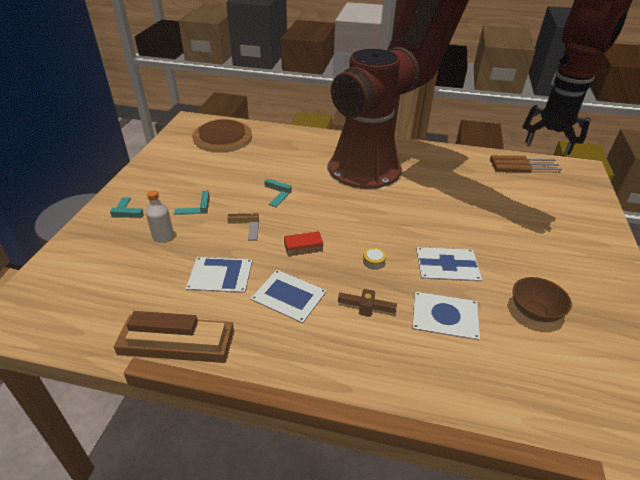

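View pics/wrist0.png

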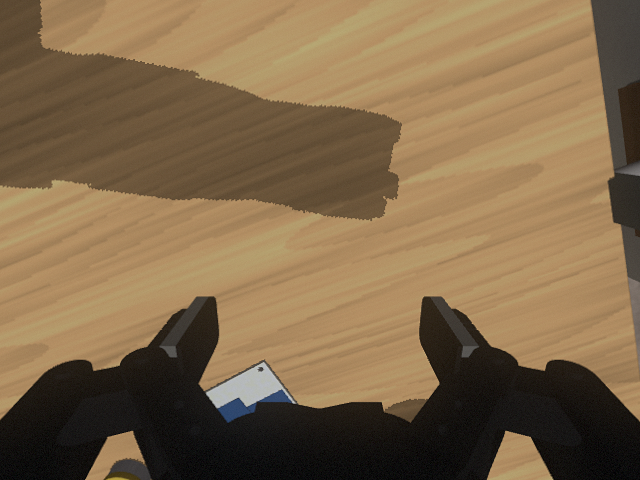

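The top view shows these items, with pixels as (column, row):
- **Tools:** the block is red at (333,228), the tin at (266,227) and the gauge at (265,172).
- **Try square candidates:** the dark-wood and steel one is at (398,245). The turquoise look-alikes are at (385,305), (458,262) and (520,238). By the description I choose the one at (398,245).
- **Boards:** disc (205,183), cross (203,242), rectangle (329,171) and L (392,178).
- **Bystanders:** bowl (133,202) and glue (470,207). The plane in its tray (395,105) and the dish (495,410) aren't part of the job.

Next is a close crop to check the square.

Run:
```python
import cv2
a=cv2.imread("pics/top0.png")[140:270,170:430]
b=cv2.imread("pics/top0.png")[215:275,360:440]
cv2.imwrite("pics/crop1.png",cv2.resize(a,None,fx=3,fy=3,interpolation=cv2.INTER_CUBIC))
cv2.imwrite("pics/crop2.png",cv2.resize(b,None,fx=8,fy=8,interpolation=cv2.INTER_CUBIC))
```

```text
(no output)
```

View pics/crop1.png

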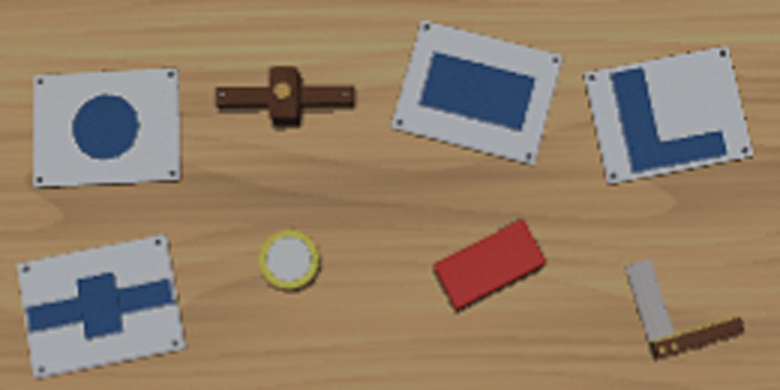

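View pics/crop2.png

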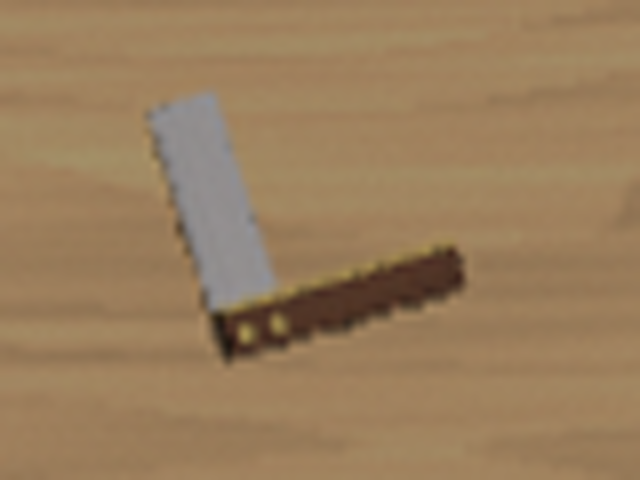

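The crop confirms it: a dark wooden stock (crop 225,335 to 460,265) with a brass edge, and a grey steel blade going up-left. Its +y end is on the left and its +x points up. On the board the stock bar is the lower one, the same way round. Now to measure.

```bash
cat > h.py <<'E'
import numpy as np, cv2
from workcell import ctrl
def world(cal,px,z):
    K=np.array([[cal['fx'],0,cal['cx']],[0,cal['fy'],cal['cy']],[0,0,1]])
    u=cv2.undistortPoints(np.asarray(px,float).reshape(-1,1,2),K,np.asarray(cal['distortion'])).reshape(-1,2)
    R=np.asarray(cal['R']);C=-R.T@cal['t']
    d=np.c_[u,np.ones(len(u))]@R
    return (C+d*((z-C[2])/d[:,2])[:,None])[:,:2]
def pix(cal,X):
    K=np.array([[cal['fx'],0,cal['cx']],[0,cal['fy'],cal['cy']],[0,0,1]])
    return cv2.projectPoints(np.asarray(X,float).reshape(-1,1,3),cv2.Rodrigues(np.asarray(cal['R']))[0],np.asarray(cal['t']),K,np.asarray(cal['distortion']))[0].reshape(-1,2)
def masks(bgr):
    h,s,v=[c.astype(int) for c in cv2.split(cv2.cvtColor(bgr,cv2.COLOR_BGR2HSV))]
    return dict(blue=(abs(h-110)<12)&(s>130),red=((h<6)|(h>172))&(s>150)&(v>90),
      yellow=(abs(h-27)<6)&(s>150),dark=(v<105)&((h<20)|(h>165))&(s>60), grey=(s<45)&(v>110), white=(s<45)&(v>160))
def comps(m,amin=30,roi=None):
    m=m.astype(np.uint8).copy()
    if roi:
        k=np.zeros_like(m);x0,y0,x1,y1=roi;k[y0:y1,x0:x1]=1;m*=k
    cs,_=cv2.findContours(m,cv2.RETR_EXTERNAL,cv2.CHAIN_APPROX_NONE)
    return [c.reshape(-1,2) for c in cs if cv2.contourArea(c)>amin]
def rect(cal,c,z):
    w=(world(cal,c,z)*1000).astype(np.float32)
    (cx,cy),(a,b),t=cv2.minAreaRect(w)
    if a<b: a,b,t=b,a,t+90
    t=(t+90)%180-90   # direction of long side, deg
    return np.round([cx,cy,a,b,t],1)
E
python3 - <<'E'
from h import *
im=cv2.imread("pics/top0.png");cal=ctrl.get_calibration("top");M=masks(im)
for n,z,roi in [("blue",.006,(160,130,430,280)),("white",.006,(160,130,430,280)),("red",.034,(300,200,370,260)),("yellow",.028,(240,200,290,250)),("dark",.030,(230,150,300,200)),("grey",.004,(370,215,400,260)),("dark",.022,(370,225,430,270))]:
    for c in comps(M[n],25,roi):
        print(n,c.mean(0).round(),rect(cal,c,z))
E
```

```text
blue [203. 241.] [423.2 288.2 142.8  57.4 -79.8]
blue [205. 182.] [606.2 287.   62.6  61.6 -45.3]
blue [389. 183.] [ 607.  -287.6  102.3   94.1    9.9]
blue [329. 170.] [635.1 -94.6 103.9  54.3  74.1]
white [205. 254.] [387.2 282.4 151.2  41.4 -79.7]
white [265. 226.] [ 4.641e+02  9.880e+01  3.970e+01  3.920e+01 -1.000e-01]
white [200. 230.] [458.2 295.4 151.7  43.4 -80.1]
white [205. 182.] [606.4 287.3 146.9 117.1 -88.5]
white [392. 178.] [ 606.6 -286.9  149.   117.2  -80. ]
white [329. 170.] [635.  -93.1 148.4 116.1  73.8]
red [333. 228.] [ 452.1 -102.3   99.9   49.   -63.4]
dark [264. 172.] [626.   97.5 139.2  62.1  88.6]
grey [386. 240.] [ 417.7 -260.1   76.6   25.6   16. ]
dark [402. 253.] [ 375.6 -303.1   94.2   18.4  -75.3]
```

```bash
cat >> h.py <<'E'
def where():
    s=ctrl.get_state();q=s['eef_rot'];w,x,y,z=q
    from scipy.spatial.transform import Rotation as Ro
    return s,Ro.from_quat([x,y,z,w]).as_matrix()
def go(x,y,z,jaw):   # mm, jaw direction deg in world
    s,R=where();d=np.array([x,y,z])/1000-s['position'];o=R.T@d
    j=np.degrees(np.arctan2(R[1,1],R[0,1]));dj=(jaw-j+90)%180-90
    print('t %.2f at'%s['t'],(s['position']*1000).round(1),'jaw %.1f'%(j%180),'tilt',(R[:2,2]).round(3),'J6 %.2f'%s['joint_positions'][5],'gap %.1f'%(s['finger_gap']*1000),'F',s['wrist_force'].round(1))
    print('  offset',o.round(4),'yaw %.1f'%(-dj),'(or %.1f)'%(-dj+(180 if dj>0 else -180)))
E
python3 - <<'E'
from h import *
im=cv2.imread("pics/scene0.png");cal=ctrl.get_calibration("scene");M=masks(im)
for n,z,roi in [("blue",.006,(180,240,490,340)),("white",.006,(180,240,490,340)),("red",.034,(280,230,330,260)),("yellow",.028,(360,245,390,270)),("white",.028,(360,245,390,262)),("dark",.029,(330,280,400,320)),("grey",.004,(240,218,265,245)),("dark",.022,(220,205,265,230))]:
    for c in comps(M[n],15,roi):
        print("scene",n,c.mean(0).round(),rect(cal,c,z))
im=cv2.imread("pics/top0.png");cal=ctrl.get_calibration("top");M=masks(im)
for n,z,roi in [("yellow",.028,(240,200,290,250)),("white",.028,(240,200,290,250)),("yellow",.044,(250,155,280,190))]:
    for c in comps(M[n],3,roi):
        print(n,c.mean(0).round(),rect(cal,c,z))
for n in("top","wrist","scene"):
    c=ctrl.get_calibration(n);print(n,-c['R'].T@c['t'])
s,R=where();c=ctrl.get_calibration("wrist");print("wristcam in tool",R.T@(-c['R'].T@c['t']-s['position']), (c['R']@R).round(3))
go(626,97.5,120,-1.4)
E
```

```text
scene white [447. 315.] [604.7 286.7 150.3 117.1 -88.3]
scene white [289. 295.] [633.3 -93.9 149.3 117.   73.8]
scene white [450. 272.] [457.  294.8 153.9  46.3 -79.3]
scene white [219. 274.] [ 605.4 -286.2  148.9  117.7  -79.9]
scene white [374. 254.] [434.9  94.   41.2  40.4 -76.1]
scene white [445. 253.] [386.9 282.  154.1  47.2 -80.5]
scene red [303. 240.] [ 457.  -100.3   98.8   56.4  -63.4]
scene yellow [374. 256.] [465.6  96.3  58.5  55.4   8.6]
scene white [374. 254.] [459.5  95.2  40.2  39.4 -76.1]
scene dark [367. 303.] [636.1  99.9 132.9  82.3 -70.2]
scene grey [253. 230.] [ 416.2 -260.    77.5   24.9   16.1]
scene dark [243. 220.] [ 397.8 -295.    86.8   20.7  -72.7]
white [265. 226.] [ 4.605e+02  9.560e+01  3.900e+01  3.850e+01 -1.000e-01]
top [ 0.25380342 -0.08656345  1.30591911]
wrist [0.11774384 0.51612553 0.37320403]
scene [1.41547317 0.14495113 0.88361111]
wristcam in tool [ 0.07409804 -0.00064088 -0.14231586] [[-0.     1.     0.001]
 [-0.957 -0.    -0.29 ]
 [-0.29  -0.001  0.957]]
t 0.15 at [187.1 490.2 230.9] jaw 69.1 tilt [-0.    -0.001] J6 1.43 gap 85.3 F [-0.1  0.3  0.4]
  offset [-0.5501 -0.2102  0.111 ] yaw 70.5 (or -109.5)
```

Emit:
step_arm --gripper '[0,0,0,0,0]' --pt "-0.55 -0.21 0.08" --pt "-0.55 -0.21 0.08" --pt "-0.55 -0.21 0.08" --pt "-0.55 -0.21 0.08" --pt "-0.55 -0.21 0.08" --yaw '[70,70,70,70,70]' --grip_force 50

```text
t: 0.65
position: [0.373, 0.3237, 0.1973]
eef_rot: [0.0, 0.531, 0.847, -0.0]
wrist_force: [0.2, 0.4, 0.5]
finger_gap: 0.0854
```

```bash
python3 -c "
from h import *
go(626,97.5,150,-1.4)"
```

```text
t 0.65 at [373.  323.7 197.3] jaw 25.8 tilt [-0.    -0.001] J6 1.69 gap 85.4 F [0.2 0.4 0.5]
  offset [-0.3137  0.1295  0.0473] yaw 27.2 (or -152.8)
```

Emit:
step_arm --gripper '[0,0,0,0,0]' --pt "-0.314 0.13 0.047" --pt "-0.314 0.13 0.047" --pt "-0.314 0.13 0.047" --pt "-0.314 0.13 0.047" --pt "-0.314 0.13 0.047" --yaw '[27,27,27,27,27]'

```text
t: 1.15
position: [0.5576, 0.1584, 0.1629]
eef_rot: [0.0, 0.715, 0.699, -0.0]
wrist_force: [0.5, 1.1, 0.0]
finger_gap: 0.0855
```

```bash
python3 -c "
from h import *
go(626,97.5,150,-1.4)"
```

```text
t 1.15 at [557.6 158.4 162.9] jaw 178.7 tilt [-0. -0.] J6 1.74 gap 85.5 F [0.5 1.1 0. ]
  offset [-0.0594  0.0697  0.0129] yaw 0.1 (or -179.9)
```

Emit:
step_arm --gripper '[0,0,0,0]' --pt "-0.06 0.07 0.013" --pt "-0.06 0.07 0.013" --pt "-0.06 0.07 0.013" --pt "-0.06 0.07 0.013" --yaw '[0,0,0,0]'

```text
t: 1.55
position: [0.6262, 0.096, 0.1489]
eef_rot: [-0.001, 0.716, 0.698, -0.001]
wrist_force: [-0.6, 0.4, 0.3]
finger_gap: 0.0852
```

```bash
python3 -c "
from h import *
go(626,97.5,4,-1.4)
c=ctrl.get_calibration('wrist');im=ctrl.get_image('wrist')[:,:,::-1].copy();cv2.imwrite('pics/w1.png',im)
M=masks(im)
for n,z in (('dark',.029),('yellow',.044)):
  for k in comps(M[n],40): print(n,k.mean(0).round(),rect(c,k,z))"
```

```text
t 1.55 at [626.2  96.  148.9] jaw 178.6 tilt [-0.002 -0.   ] J6 1.63 gap 85.2 F [-0.6  0.4  0.3]
  offset [0.0016 0.     0.1449] yaw 0.0 (or -180.0)
dark [517. 470.] [ 822.1 -156.4   64.7   31.8   -1.8]
dark [ 84. 460.] [ 388.5 -130.4   72.6   22.2   56. ]
dark [153. 418.] [450.2 -89.1 262.1 168.   24.1]
dark [531. 368.] [816.  -33.9 201.1 163.9   7.7]
dark [137. 186.] [486.6 134.   20.9   6.2 -83.3]
dark [265. 181.] [586.1 134.6  38.6   5.3  85.9]
dark [250. 199.] [573.7 121.9  75.9  12.9  88.6]
dark [ 21. 194.] [396.8 126.7  96.2   5.3 -87.8]
dark [321. 218.] [627.4  99.7 138.8  56.4  88.7]
dark [188. 177.] [533.1 131.9  99.4  62.8 -89.7]
dark [ 31. 147.] [414.4 161.5  57.1   6.6  88.3]
dark [ 72. 154.] [440.9 156.4  72.3  43.1 -76.1]
yellow [118. 235.] [471.9 100.4  56.4  54.2  76.5]
```

View pics/w1.png

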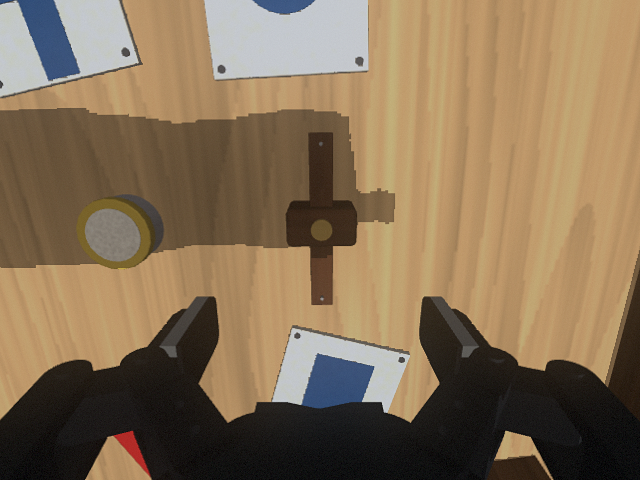

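The wrist view shows the gauge centred between the jaws. Its beam runs from (320,133) to (321,304) and the screw is at (321,230). I'll convert these points.

```bash
python3 -c "
from h import *
c=ctrl.get_calibration('wrist')
print(world(c,[(321,230)],.044),world(c,[(320.5,132.5),(321.5,304.5)],.029), world(c,[(287,224),(356,224)],.040))"
```

```text
[[0.62679642 0.10018429]] [[0.62797425 0.16969332]
 [0.62579079 0.0305172 ]] [[0.60129788 0.10432122]
 [0.65321745 0.10314786]]
```

Emit:
step_arm --gripper '[0,0,0,0,0]' --pt "0.004 -0.001 0.05" --pt "0.004 -0.001 0.1" --pt "0.004 -0.001 0.13" --pt "0.004 -0.001 0.143" --pt "0.004 -0.001 0.143" --yaw '[0,0,0,0,0]'

```text
t: 2.1
position: [0.6229, 0.1018, 0.0054]
eef_rot: [-0.001, 0.715, 0.699, -0.002]
wrist_force: [1.0, -0.4, 0.2]
finger_gap: 0.0854
```

Emit:
step_arm --gripper '[1,1,1,1,1]' --pt "0 0 0" --pt "0 0 0" --pt "0 0 0" --pt "0 0 0" --pt "0 0 0" --yaw '[0,0,0,0,0]' --grip_force 50

```text
t: 2.6
position: [0.6246, 0.1021, 0.0077]
eef_rot: [-0.0, 0.715, 0.699, -0.0]
wrist_force: [-0.7, 0.4, 6.5]
finger_gap: 0.0533
```

Emit:
step_arm --gripper '[1,1,1,1,1]' --pt "0 0 0" --pt "0 0 0" --pt "0 0 -0.03" --pt "0 0 -0.06" --pt "0 0 -0.06" --yaw '[0,0,0,0,0]'

```text
t: 3.1
position: [0.6275, 0.1022, 0.072]
eef_rot: [0.002, 0.715, 0.699, 0.002]
wrist_force: [0.9, 0.3, -1.2]
finger_gap: 0.0533
```

```bash
python3 -c "
from h import *
go(423,288.3,70,10)
im=ctrl.get_image('wrist')[:,:,::-1].copy();cv2.imwrite('pics/w2.png',im)
im=ctrl.get_image('scene')[:,:,::-1].copy();cv2.imwrite('pics/s2.png',im[180:420,200:520])"
```

```text
t 3.10 at [627.5 102.2  72. ] jaw 178.8 tilt [0.006 0.001] J6 1.64 gap 53.3 F [ 0.9  0.3 -1.2]
  offset [ 0.1817 -0.2085  0.0009] yaw -11.2 (or 168.8)
```

View pics/w2.png

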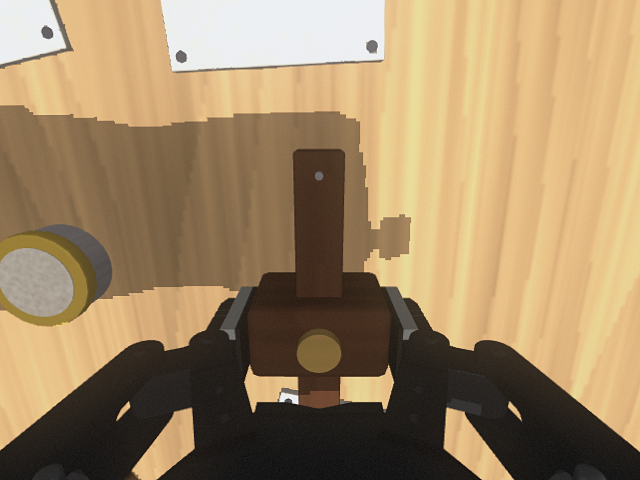

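View pics/s2.png

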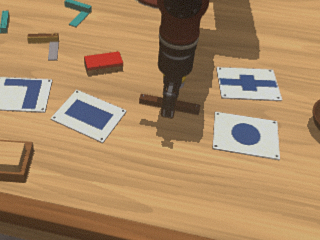

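The gauge is held. The screw is at (319,351) and the beam tip at (319,150). I'll measure how it sits in the hand, then plan the carry.

```bash
python3 -c "
from h import *
c=ctrl.get_calibration('wrist');s,R=where()
for p,z in (((319,351),.1083),((319,149.5),.0933)):
  w=world(c,[p],z)[0]; d=np.r_[w-s['position'][:2],0]; print(w,(R.T@d*1000).round(1))
"
```

```text
[0.62487693 0.10314734] [ 1.1 -0.3  0. ]
[0.62633441 0.16982417] [67.8 -0.3  0. ]
```

Emit:
step_arm --gripper '[1,1,1,1,1]' --pt "0.182 -0.208 0" --pt "0.182 -0.208 0" --pt "0.182 -0.208 0" --pt "0.182 -0.208 0" --pt "0.182 -0.208 0" --yaw '[-11.2,-11.2,-11.2,-11.2,-11.2]'

```text
t: 3.7
position: [0.4378, 0.2714, 0.0671]
eef_rot: [-0.0, 0.643, 0.766, -0.0]
wrist_force: [0.7, 0.6, -1.2]
finger_gap: 0.053
```

```bash
python3 -c "
from h import *
go(422.6,289.3,72,10)"
```

```text
t 3.70 at [437.8 271.4  67.1] jaw 9.9 tilt [-0.001 -0.   ] J6 1.81 gap 53.0 F [ 0.7  0.6 -1.2]
  offset [ 0.0202 -0.0119 -0.0049] yaw -0.1 (or 179.9)
```

Emit:
step_arm --gripper '[1,1,1,1]' --pt "0.02 -0.012 0" --pt "0.02 -0.012 0.02" --pt "0.02 -0.012 0.02" --pt "0.02 -0.012 0.02" --yaw '[0,0,0,0]'

```text
t: 4.1
position: [0.4219, 0.2885, 0.0465]
eef_rot: [-0.001, 0.643, 0.766, -0.001]
wrist_force: [-0.1, 0.1, -0.6]
finger_gap: 0.0533
```

```bash
python3 -c "
from h import *
go(422.6,289.3,14,10)
im=ctrl.get_image('wrist')[:,:,::-1].copy();cv2.imwrite('pics/w3.png',im)"
```

```text
t 4.10 at [421.9 288.5  46.5] jaw 9.9 tilt [-0.003 -0.001] J6 1.85 gap 53.3 F [-0.1  0.1 -0.6]
  offset [0.0007 0.001  0.0325] yaw -0.1 (or 179.9)
```

View pics/w3.png

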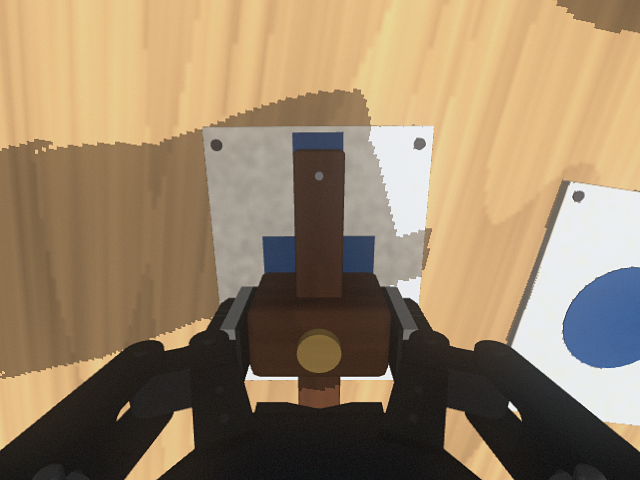

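```bash
python3 -c "
from h import *
c=ctrl.get_calibration('wrist');s,R=where()
for p,z in (((318,132),.006),((263,237),.006),((375,237),.006),((204,127),.006),((433,126),.006)):
  w=world(c,[p],z)[0]; d=np.r_[w-s['position'][:2],0]; print(w.round(4),(R.T@d*1000).round(1))
"
```

```text
[0.409  0.3607] [73.4 -1.  -0. ]
[0.3885 0.3005] [ 17.6 -31.5   0.1]
[0.4497 0.3112] [17.6 30.6 -0.1]
[0.3517 0.3532] [ 75.9 -58.7   0.1]
[0.4658 0.3736] [76.3 57.2 -0.2]
```

The gauge centre and the outline agree within 1 mm in the tool frame. Lowering it.

Emit:
step_arm --gripper '[1,1,1,1,1]' --pt "0 0 0.015" --pt "0 0 0.026" --pt "0 0 0.03" --pt "0 0 0.033" --pt "0 0 0.033" --yaw '[0,0,0,0,0]'

```text
t: 4.65
position: [0.4227, 0.2884, 0.0141]
eef_rot: [-0.0, 0.644, 0.765, -0.001]
wrist_force: [-0.1, 0.3, -2.2]
finger_gap: 0.0537
```

Emit:
step_arm --gripper '[1,1,0.3,0,0]' --pt "0 0 0.001" --pt "0 0 0.001" --pt "0 0 0.001" --pt "0 0 0.0" --pt "0 0 0" --yaw '[0,0,0,0,0]'

```text
t: 5.15
position: [0.4229, 0.2885, 0.0143]
eef_rot: [-0.0, 0.644, 0.765, -0.001]
wrist_force: [-0.1, 0.3, 0.9]
finger_gap: 0.0849
```

Emit:
step_arm --gripper '[0,0,0,0,0]' --pt "0 0 0" --pt "0 0 -0.05" --pt "0 0 -0.1" --pt "0 0 -0.13" --pt "0 0 -0.13" --yaw '[0,0,0,0,0]'

```text
t: 5.65
position: [0.4257, 0.2899, 0.1485]
eef_rot: [0.001, 0.644, 0.765, 0.003]
wrist_force: [-0.7, 0.6, -1.3]
finger_gap: 0.0856
```

```bash
python3 -c "
from h import *
go(460,95.4,150,0)
im=ctrl.get_image('wrist')[:,:,::-1].copy();cv2.imwrite('pics/w4.png',im)"
```

```text
t 5.65 at [425.7 289.9 148.5] jaw 9.9 tilt [0.005 0.003] J6 1.85 gap 85.6 F [-0.7  0.6 -1.3]
  offset [-0.1975  0.0005 -0.0018] yaw 9.9 (or -170.1)
```

View pics/w4.png

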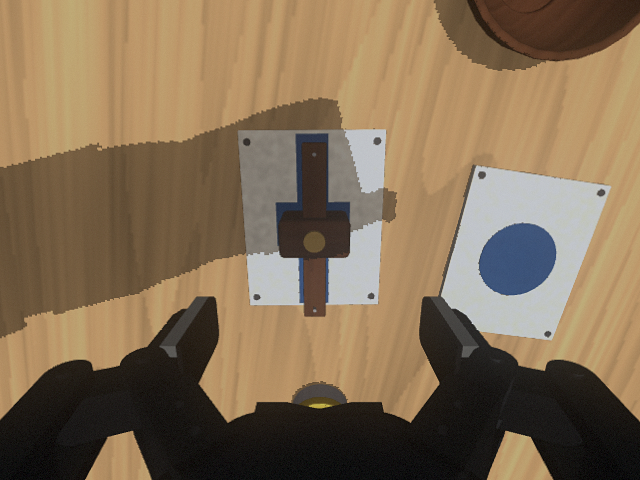

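```bash
cat > cg.py <<'E'
from h import *
c=ctrl.get_calibration('wrist')
print(world(c,[(314,242)],.050),world(c,[(314,142),(314.5,316)],.035),world(c,[(239,130),(386,130),(379,304.5),(250.5,305)],.006).mean(0),world(c,[(312,134)],.006))
E
python3 cg.py
```

```text
[[0.42126271 0.28577978]] [[0.40945415 0.35431294]
 [0.43302186 0.21795511]] [0.4202135  0.28757135] [[0.40670182 0.35919749]]
```

The gauge centre is about 2 mm from the outline centre and parallel to it, inside the 4 mm painted margin, so it's good. Next is the tin.

Emit:
step_arm --gripper '[0,0,0,0,0]' --pt "-0.197 0 0" --pt "-0.197 0 0" --pt "-0.197 0 0" --pt "-0.197 0 0" --pt "-0.197 0 0" --yaw '[0,0,0,0,0]'

```text
t: 6.2
position: [0.4584, 0.0905, 0.1447]
eef_rot: [0.0, 0.646, 0.763, 0.0]
wrist_force: [0.1, 0.5, -0.6]
finger_gap: 0.0854
```

```bash
python3 -c "
from h import *
go(460,95.4,150,10)
c=ctrl.get_calibration('wrist');im=ctrl.get_image('wrist')[:,:,::-1].copy();cv2.imwrite('pics/w5.png',im)
M=masks(im)
for n in ('yellow','white'):
  for k in comps(M[n],400): print(n,k.mean(0).round(),rect(c,k,.028))"
```

```text
t 6.20 at [458.4  90.5 144.7] jaw 9.5 tilt [ 0.001 -0.   ] J6 1.44 gap 85.4 F [ 0.1  0.5 -0.6]
  offset [ 0.0045  0.0024 -0.0053] yaw -0.5 (or 179.5)
yellow [326. 213.] [458.6 103.6  57.5  41.8  11.6]
white [420. 396.] [575.9 -49.7  59.6  14.3  73.4]
white [553.  54.] [592.9 242.6 107.9  70.9   2. ]
white [314.  33.] [432.4 225.7 108.3  36.1   9.5]
```

View pics/w5.png

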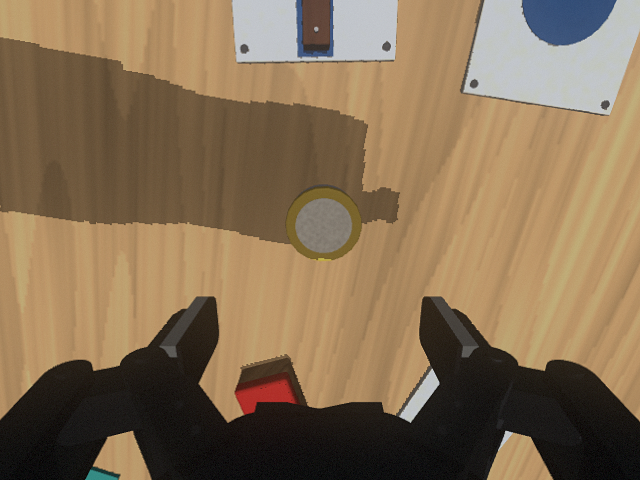

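The tin's lid centre is at (324,225).

```bash
python3 -c "
from h import *
c=ctrl.get_calibration('wrist')
w=world(c,[(324,225)],.028)[0]*1000;print(w)
go(w[0],w[1],6,10)"
```

```text
[460.62503066  97.65584441]
t 6.25 at [457.8  92.8 144.7] jaw 9.6 tilt [0.    0.001] J6 1.45 gap 85.5 F [-0.8  0.3  0.4]
  offset [0.0043 0.0035 0.1387] yaw -0.4 (or 179.6)
```

Emit:
step_arm --gripper '[0,0,0,0,0]' --pt "0.003 0.003 0.05" --pt "0.003 0.003 0.1" --pt "0.003 0.003 0.13" --pt "0.003 0.003 0.14" --pt "0.003 0.003 0.14" --yaw '[0,0,0,0,0]'

```text
t: 6.75
position: [0.4587, 0.0971, 0.0034]
eef_rot: [-0.002, 0.645, 0.764, -0.001]
wrist_force: [-0.6, 0.7, 0.6]
finger_gap: 0.0852
```

Emit:
step_arm --gripper '[1,1,1,1,1]' --pt "0 0 0" --pt "0 0 0" --pt "0 0 0" --pt "0 0 0" --pt "0 0 0" --yaw '[0,0,0,0,0]'

```text
t: 7.25
position: [0.4598, 0.0976, 0.0052]
eef_rot: [-0.001, 0.645, 0.764, 0.0]
wrist_force: [-1.8, 1.6, 8.2]
finger_gap: 0.058
```

Emit:
step_arm --gripper '[1,1,1,1,1]' --pt "0 0 0" --pt "0 0 0" --pt "0 0 -0.04" --pt "0 0 -0.07" --pt "0 0 -0.07" --yaw '[0,0,0,0,0]'

```text
t: 7.75
position: [0.4628, 0.0976, 0.0789]
eef_rot: [0.002, 0.645, 0.764, 0.003]
wrist_force: [1.4, -1.1, -1.9]
finger_gap: 0.0581
```

```bash
python3 -c "
from h import *
go(605.5,287,80,10)
im=ctrl.get_image('wrist')[:,:,::-1].copy();cv2.imwrite('pics/w6.png',im)"
```

```text
t 7.75 at [462.8  97.6  78.9] jaw 9.7 tilt [0.006 0.002] J6 1.45 gap 58.1 F [ 1.4 -1.1 -1.9]
  offset [1.627e-01 1.725e-01 1.000e-04] yaw -0.3 (or 179.7)
```

View pics/w6.png

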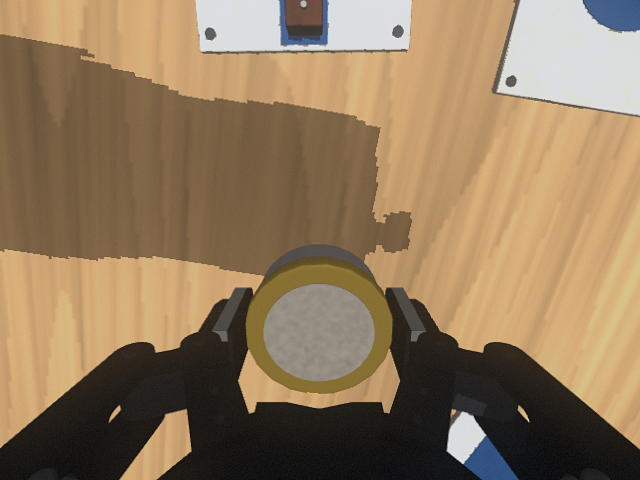

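```bash
python3 -c "
from h import *
c=ctrl.get_calibration('wrist');s,R=where()
w=world(c,[(319.5,328)],.1017)[0]; d=np.r_[w-s['position'][:2],0]; print(w,(R.T@d*1000).round(1))"
```

```text
[0.46124785 0.09824622] [ 0.8 -0.3 -0. ]
```

Emit:
step_arm --gripper '[1,1,1,1,1]' --pt "0.163 0.172 0" --pt "0.163 0.172 0" --pt "0.163 0.172 0" --pt "0.163 0.172 0" --pt "0.163 0.172 0" --yaw '[0,0,0,0,0]'

```text
t: 8.3
position: [0.6045, 0.2894, 0.0763]
eef_rot: [0.001, 0.645, 0.765, 0.002]
wrist_force: [0.8, -0.2, -1.6]
finger_gap: 0.0578
```

Emit:
step_arm --gripper '[1,1,1]' --pt "0 0 0" --pt "0 0 0.02" --pt "0 0 0.02" --yaw '[0,0,0]'

```text
t: 8.6
position: [0.6018, 0.2885, 0.0523]
eef_rot: [-0.001, 0.645, 0.765, -0.001]
wrist_force: [0.1, -1.1, -2.6]
finger_gap: 0.0576
```

```bash
python3 -c "
from h import *
go(605.5,287,11.5,10)
im=ctrl.get_image('wrist')[:,:,::-1].copy();cv2.imwrite('pics/w7.png',im)"
```

```text
t 8.60 at [601.8 288.5  52.3] jaw 9.7 tilt [-0.003 -0.   ] J6 1.74 gap 57.6 F [ 0.1 -1.1 -2.6]
  offset [-0.0021  0.0036  0.0408] yaw -0.3 (or 179.7)
```

View pics/w7.png

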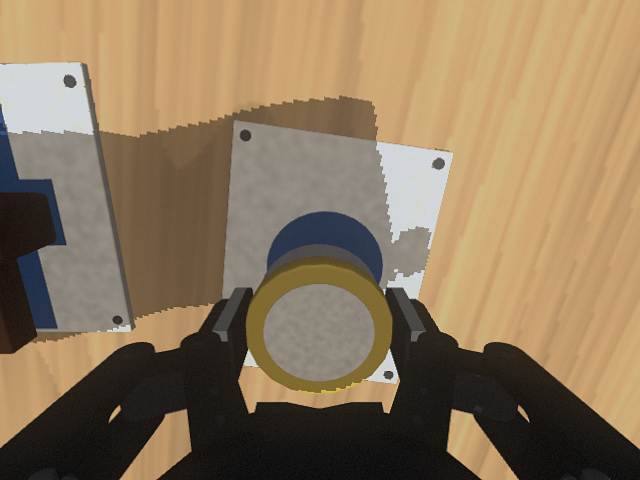

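```bash
python3 -c "
from h import *
c=ctrl.get_calibration('wrist');s,R=where()
for p in ((325,211),(267,265),(382.5,265)):
  w=world(c,[p],.006)[0]; d=np.r_[w-s['position'][:2],0]; print(w,(R.T@d*1000).round(1))
print(s['position'])"
```

```text
[0.60007991 0.31931587] [30.8  2.9  0. ]
[0.57199816 0.28144726] [ -1.8 -31.1   0. ]
[0.63916446 0.29299639] [-1.8 37.  -0.1]
[0.60237662 0.28848153 0.05387694]
```

Emit:
step_arm --gripper '[1,1,1,1,1]' --pt "-0.003 0.003 0.02" --pt "-0.003 0.003 0.033" --pt "-0.003 0.003 0.039" --pt "-0.003 0.003 0.042" --pt "-0.003 0.003 0.042" --yaw '[0,0,0,0,0]'

```text
t: 9.15
position: [0.6058, 0.286, 0.0121]
eef_rot: [-0.001, 0.645, 0.764, -0.0]
wrist_force: [0.2, -0.2, -2.4]
finger_gap: 0.058
```

Emit:
step_arm --gripper '[1,1,0.3,0,0]' --pt "0 0 0.001" --pt "0 0 0.001" --pt "0 0 0.001" --pt "0 0 0" --pt "0 0 0" --yaw '[0,0,0,0,0]'

```text
t: 9.65
position: [0.6061, 0.2861, 0.0126]
eef_rot: [-0.0, 0.645, 0.764, -0.0]
wrist_force: [0.0, 0.4, -0.1]
finger_gap: 0.0846
```

Emit:
step_arm --gripper '[0,0,0,0,0]' --pt "0 0 0" --pt "0 0 -0.05" --pt "0 0 -0.1" --pt "0 0 -0.13" --pt "0 0 -0.13" --yaw '[0,0,0,0,0]'

```text
t: 10.15
position: [0.6092, 0.2871, 0.1482]
eef_rot: [0.002, 0.645, 0.764, 0.004]
wrist_force: [0.3, 0.2, 0.4]
finger_gap: 0.0853
```

```bash
python3 -c "
from h import *
c=ctrl.get_calibration('wrist')
im=ctrl.get_image('wrist')[:,:,::-1].copy();cv2.imwrite('pics/w8.png',im)
go(452,-102,160,26.6)"
```

```text
t 10.20 at [607.8 286.6 145.3] jaw 9.7 tilt [0.004 0.002] J6 1.73 gap 85.4 F [-0.2 -0.4 -1.1]
  offset [-0.3567 -0.2191 -0.016 ] yaw -16.9 (or 163.1)
```

View pics/w8.png

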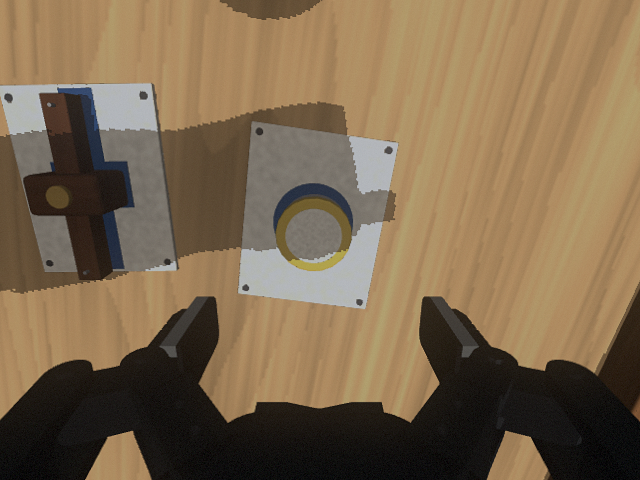

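```bash
python3 -c "
from h import *
c=ctrl.get_calibration('wrist')
print(world(c,[(314,234)],.034),world(c,[(252,122),(398,143),(365,309),(239,294)],.006).mean(0),'blue top edge',world(c,[(313,183.5)],.006))"
```

```text
[[0.60434783 0.28474779]] [0.603229   0.28583147] blue top edge [[0.59757907 0.31869815]]
```

Emit:
step_arm --gripper '[0,0,0,0,0]' --pt "-0.357 -0.219 -0.015" --pt "-0.357 -0.219 -0.015" --pt "-0.357 -0.219 -0.015" --pt "-0.357 -0.219 -0.015" --pt "-0.357 -0.219 -0.015" --yaw '[-17,-17,-17,-17,-17]'

```text
t: 10.7
position: [0.5121, 0.0524, 0.1511]
eef_rot: [0.0, 0.524, 0.851, 0.001]
wrist_force: [1.1, -0.6, 0.1]
finger_gap: 0.0853
```

```bash
python3 -c "
from h import *
go(452,-102,150,26.6)"
```

```text
t 10.70 at [512.1  52.4 151.1] jaw 26.7 tilt [0.002 0.002] J6 1.06 gap 85.3 F [ 1.1 -0.6  0.1]
  offset [-0.1108 -0.1232  0.0007] yaw 0.1 (or -179.9)
```

The tin is within 1.6 mm of the centre of its disc. Going on to the block.

Emit:
step_arm --gripper '[0,0,0,0,0]' --pt "-0.111 -0.123 0" --pt "-0.111 -0.123 0" --pt "-0.111 -0.123 0" --pt "-0.111 -0.123 0" --pt "-0.111 -0.123 0" --yaw '[0,0,0,0,0]'

```text
t: 11.2
position: [0.4507, -0.1039, 0.1497]
eef_rot: [-0.001, 0.526, 0.85, 0.001]
wrist_force: [1.4, -0.3, -0.1]
finger_gap: 0.0855
```

```bash
python3 -c "
from h import *
c=ctrl.get_calibration('wrist');go(452,-102,6,26.6)
im=ctrl.get_image('wrist')[:,:,::-1].copy();cv2.imwrite('pics/w9.png',im)
M=masks(im)
for k in comps(M['red'],200): print(k.mean(0).round(),rect(c,k,.034))
go(452,-102,6,26.6)"
```

```text
t 11.20 at [ 450.7 -103.9  149.7] jaw 26.5 tilt [0.    0.002] J6 0.72 gap 85.5 F [ 1.4 -0.3 -0.1]
  offset [0.0008 0.0019 0.1437] yaw -0.1 (or 179.9)
[321. 225.] [ 451.2 -101.9   97.9   49.1  -63.5]
t 11.25 at [ 451.3 -102.6  149.9] jaw 26.6 tilt [0.001 0.003] J6 0.72 gap 85.3 F [-0.2  0.2 -0.2]
  offset [-1.000e-04  6.000e-04  1.439e-01] yaw -0.0 (or 180.0)
```

View pics/w9.png

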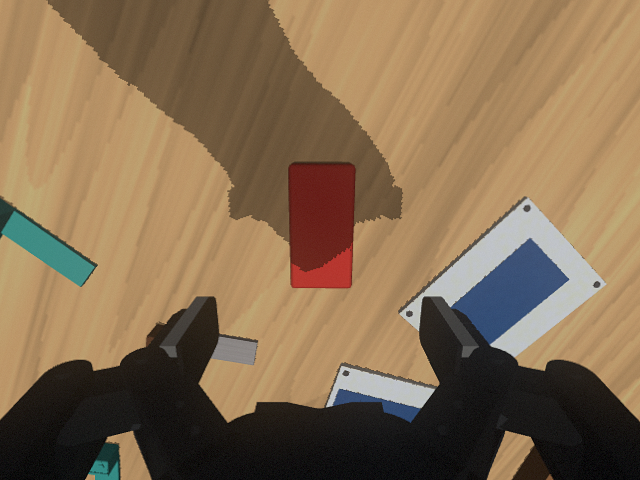

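The block is upright between the jaws, its red top running from (290,162) to (352,288). Views agree within 1 mm. Descending.

Emit:
step_arm --gripper '[0,0,0,0,0]' --pt "0 0 0.05" --pt "0 0 0.1" --pt "0 0 0.13" --pt "0 0 0.142" --pt "0 0 0.142" --yaw '[0,0,0,0,0]'

```text
t: 11.75
position: [0.4498, -0.1001, 0.0056]
eef_rot: [-0.003, 0.525, 0.851, 0.001]
wrist_force: [0.3, -0.3, 0.5]
finger_gap: 0.0855
```

Emit:
step_arm --gripper '[1,1,1,1,1]' --pt "0 0 0" --pt "0 0 0" --pt "0 0 0" --pt "0 0 0" --pt "0 0 0" --yaw '[0,0,0,0,0]'

```text
t: 12.25
position: [0.4505, -0.1, 0.0066]
eef_rot: [-0.002, 0.525, 0.851, 0.002]
wrist_force: [-1.0, 2.2, 6.6]
finger_gap: 0.0494
```

Emit:
step_arm --gripper '[1,1,1,1,1]' --pt "0 0 0" --pt "0 0 0" --pt "0 0 -0.04" --pt "0 0 -0.065" --pt "0 0 -0.065" --yaw '[0,0,0,0,0]'

```text
t: 12.75
position: [0.4529, -0.1012, 0.0744]
eef_rot: [0.001, 0.525, 0.851, 0.002]
wrist_force: [-0.2, -0.2, -1.7]
finger_gap: 0.0492
```

```bash
python3 -c "
from h import *
c=ctrl.get_calibration('wrist');s,R=where();im=ctrl.get_image('wrist')[:,:,::-1].copy();cv2.imwrite('pics/w10.png',im)
go(634.2,-93.5,75,-16.1)
M=masks(im)
for k in comps(M['red'],200):
  r=rect(c,k,s['position'][2]-.0064+.034); print(r, (R.T@np.r_[r[:2]-s['position'][:2]*1000,0]).round(1))
"
```

```text
t 12.80 at [ 451.9 -100.9   72.9] jaw 26.7 tilt [0.001 0.003] J6 0.72 gap 49.1 F [-1.3  0.6 -1.9]
  offset [-0.0753  0.1662 -0.0019] yaw 42.8 (or -137.2)
[448.8 -94.7  83.3  48.7 -63.5] [ 7.7 -0.7  0. ]
```

View pics/w10.png

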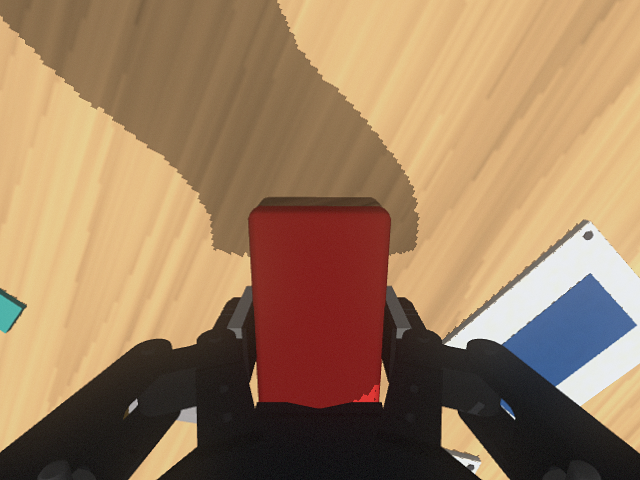

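Emit:
step_arm --gripper '[1,1,1,1,1]' --pt "-0.074 0.167 0" --pt "-0.074 0.167 0" --pt "-0.074 0.167 0" --pt "-0.074 0.167 0" --pt "-0.074 0.167 0" --yaw '[42.8,42.8,42.8,42.8,42.8]'

```text
t: 13.3
position: [0.6379, -0.0917, 0.071]
eef_rot: [-0.001, 0.801, 0.599, 0.002]
wrist_force: [-1.1, -0.1, -1.3]
finger_gap: 0.0492
```

```bash
python3 -c "
from h import *
go(634.6,-92.2,55,-16.1)"
```

```text
t 13.30 at [637.9 -91.7  71. ] jaw 163.6 tilt [0.002 0.003] J6 1.60 gap 49.2 F [-1.1 -0.1 -1.3]
  offset [-0.0015 -0.0031  0.016 ] yaw -0.3 (or 179.7)
```

Emit:
step_arm --gripper '[1,1,1]' --pt "-0.001 -0.002 0.016" --pt "-0.001 -0.002 0.016" --pt "-0.001 -0.002 0.016" --yaw '[-0.3,-0.3,-0.3]'

```text
t: 13.6
position: [0.6346, -0.0918, 0.0536]
eef_rot: [-0.002, 0.799, 0.601, 0.001]
wrist_force: [-0.4, -0.4, -1.1]
finger_gap: 0.0488
```

```bash
python3 -c "
from h import *
im=ctrl.get_image('wrist')[:,:,::-1].copy();cv2.imwrite('pics/w11.png',im)
go(634.6,-92.2,12.6,-16.1)"
```

```text
t 13.65 at [635.2 -92.   54.5] jaw 163.9 tilt [0.001 0.004] J6 1.59 gap 49.1 F [-0.  -0.6 -1. ]
  offset [-0.0005 -0.0005  0.0419] yaw 0.0 (or -180.0)
```

View pics/w11.png

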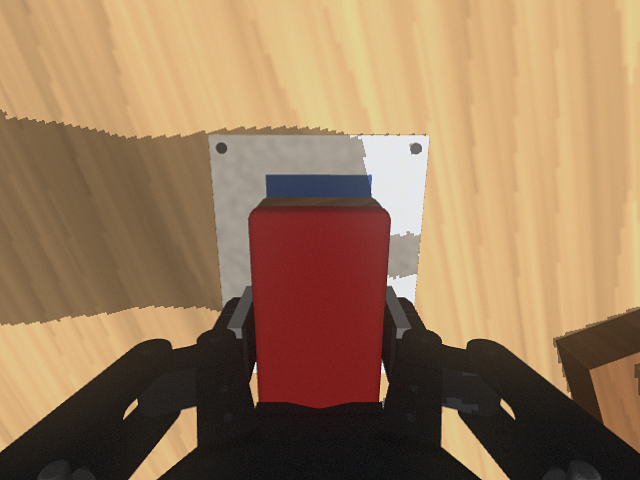

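```bash
python3 -c "
from h import *
c=ctrl.get_calibration('wrist');s,R=where()
for p in ((266,175),(372,175.5),(209,135),(429,135)):
  w=world(c,[p],.006)[0]; d=np.r_[w-s['position'][:2],0]; print(w,(R.T@d*1000).round(1))"
```

```text
[ 0.62127534 -0.0351056 ] [ 50.8 -29.1   0.2]
[ 0.67703124 -0.05147173] [50.5 29.   0.2]
[ 0.5988856  -0.00669323] [ 71.9 -58.5   0.3]
[ 0.71115697 -0.03908475] [71.9 58.4  0.3]
```

Emit:
step_arm --gripper '[1,1,1,1,1]' --pt "-0.002 0 0.02" --pt "-0.002 0 0.033" --pt "-0.002 0 0.039" --pt "-0.002 0 0.042" --pt "-0.002 0 0.042" --yaw '[0,0,0,0,0]'

```text
t: 14.15
position: [0.6347, -0.0938, 0.013]
eef_rot: [-0.001, 0.799, 0.601, 0.002]
wrist_force: [0.4, 0.6, -1.5]
finger_gap: 0.049
```

Emit:
step_arm --gripper '[1,1,0.3,0,0]' --pt "0 0 0.001" --pt "0 0 0.001" --pt "0 0 0.001" --pt "0 0 0" --pt "0 0 0" --yaw '[0,0,0,0,0]'

```text
t: 14.65
position: [0.6349, -0.0938, 0.0131]
eef_rot: [-0.001, 0.799, 0.601, 0.002]
wrist_force: [-0.5, 0.7, 1.1]
finger_gap: 0.0847
```

Emit:
step_arm --gripper '[0,0,0,0,0]' --pt "0 0 0" --pt "0 0 -0.05" --pt "0 0 -0.1" --pt "0 0 -0.13" --pt "0 0 -0.13" --yaw '[0,0,0,0,0]'

```text
t: 15.15
position: [0.6376, -0.095, 0.1484]
eef_rot: [0.002, 0.799, 0.601, 0.004]
wrist_force: [0.5, -0.4, 0.6]
finger_gap: 0.0855
```

Emit:
step_arm --gripper '[0]' --pt "0 0 0" --yaw '[0]'

```text
t: 15.25
position: [0.6375, -0.095, 0.1483]
eef_rot: [0.002, 0.799, 0.601, 0.004]
wrist_force: [-0.9, -0.2, -0.2]
finger_gap: 0.0852
```

```bash
python3 -c "
from h import *
c=ctrl.get_calibration('wrist')
im=ctrl.get_image('wrist')[:,:,::-1].copy();cv2.imwrite('pics/w12.png',im)
M=masks(im)
for n,z in (('red',.04),('blue',.006)):
  for k in comps(M[n],200): print(n,k.mean(0).round(),rect(c,k,z))
go(379,-291,150,15)"
```

```text
red [315. 231.] [634.2 -96.2  98.   48.8  73.5]
blue [335. 382.] [ 599.6 -255.8  104.7   33.1   10.1]
t 15.30 at [637.9 -95.  148.5] jaw 163.9 tilt [0.011 0.001] J6 1.59 gap 85.3 F [1.1 0.3 0.9]
  offset [-0.2599 -0.1945 -0.0044] yaw -31.1 (or 148.9)
```

View pics/w12.png

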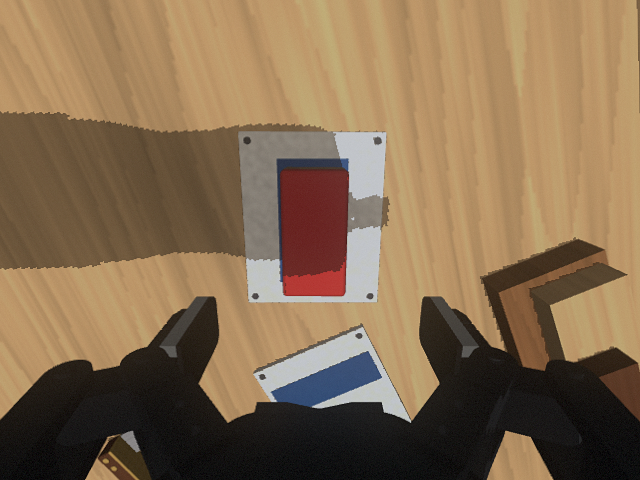

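```bash
python3 -c "
from h import *
c=ctrl.get_calibration('wrist')
print(world(c,[(238,132),(386,131),(377,302.5),(249,302)],.006).mean(0))
go(380,-315,150,15)"
```

```text
[ 0.63384093 -0.09448778]
t 15.30 at [637.9 -95.  148.5] jaw 163.9 tilt [0.011 0.001] J6 1.59 gap 85.3 F [1.1 0.3 0.9]
  offset [-0.2827 -0.1869 -0.0045] yaw -31.1 (or 148.9)
```

Emit:
step_arm --gripper '[0,0,0,0,0]' --pt "-0.28 -0.185 0" --pt "-0.28 -0.185 0" --pt "-0.28 -0.185 0" --pt "-0.28 -0.185 0" --pt "-0.28 -0.185 0" --yaw '[-31,-31,-31,-31,-31]'

```text
t: 15.8
position: [0.4479, -0.2556, 0.145]
eef_rot: [0.003, 0.608, 0.794, 0.004]
wrist_force: [-0.1, -1.5, 0.6]
finger_gap: 0.0856
```

```bash
python3 -c "
from h import *
go(380,-315,150,15)"
```

```text
t 15.80 at [ 447.9 -255.6  145. ] jaw 15.2 tilt [0.009 0.002] J6 0.64 gap 85.6 F [-0.1 -1.5  0.6]
  offset [-0.0396 -0.0811 -0.0057] yaw 0.2 (or -179.8)
```

The block is within 2 mm of its outline centre and parallel within 0.5°. On to the square.

Emit:
step_arm --gripper '[0,0,0,0,0]' --pt "-0.04 -0.081 -0.005" --pt "-0.04 -0.081 -0.005" --pt "-0.04 -0.081 -0.005" --pt "-0.04 -0.081 -0.005" --pt "-0.04 -0.081 -0.005" --yaw '[0,0,0,0,0]'

```text
t: 16.3
position: [0.3805, -0.3146, 0.1486]
eef_rot: [0.002, 0.607, 0.794, 0.004]
wrist_force: [1.2, -0.2, 0.1]
finger_gap: 0.0853
```

```bash
python3 -c "
from h import *
c=ctrl.get_calibration('wrist')
im=ctrl.get_image('wrist')[:,:,::-1].copy();cv2.imwrite('pics/w13.png',im)
M=masks(im)
for n,z in (('dark',.022),('grey',.004)):
  for k in comps(M[n],300,(180,60,460,290)): print(n,k.mean(0).round(),rect(c,k,z))
go(380,-315,4,15)"
```

```text
dark [313. 178.] [ 374.8 -282.7  130.9   71.5   83.8]
dark [274. 143.] [ 327.7 -266.9  138.3   28.5   86.3]
grey [394. 169.] [ 428.3 -257.1   52.4   25.2   15.2]
t 16.35 at [ 380.7 -314.5  148.7] jaw 15.2 tilt [0.009 0.003] J6 0.46 gap 85.3 F [ 0.1 -0.2 -0.3]
  offset [-0.0004 -0.0022  0.1447] yaw 0.2 (or -179.8)
```

View pics/w13.png

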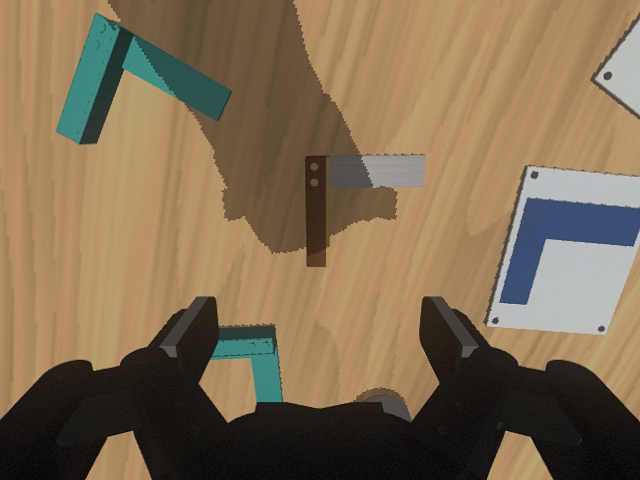

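The square lies straight in the jaws. Its stock runs from (316,156) to (316,267) and the blade goes right to column 425. A turquoise look-alike lies nearby at (245,340). I'll convert these and check clearance.

```bash
python3 -c "
from h import *
c=ctrl.get_calibration('wrist');s,R=where()
for n,p,z in (('+y end',(316,156),.022),('-y end',(316,267),.022),('L edge',(306,240),.022),('R edge',(326.5,240),.022),('bladetip',(425.5,155),.004),('bladetip',(425.5,187),.004),('turq',(205,355),.022),('turq',(276,325),.022),('turq',(275,355),.022)):
  w=world(c,[p],z)[0]; d=np.r_[w-s['position'][:2],0]; print(n,w.round(4),(R.T@d*1000).round(1))
im=cv2.imread('pics/w13.png')[140:280,290:440];cv2.imwrite('pics/w13c.png',cv2.resize(im,None,fx=4,fy=4))"
```

```text
+y end [ 0.3645 -0.2609] [56.  -1.6  0. ]
-y end [ 0.3881 -0.3483] [-34.5  -1.8  -0. ]
L edge [ 0.3741 -0.3276] [-10.9  -9.9  -0.1]
R edge [ 0.3902 -0.3232] [-10.9   6.8   0.1]
bladetip [ 0.4505 -0.2378] [55.6 87.5  0.9]
bladetip [ 0.4596 -0.2624] [29.6 89.8  0.9]
turq [ 0.3132 -0.4572] [-119.9 -102.7   -1.1]
turq [ 0.3683 -0.4104] [-89.3 -37.2  -0.4]
turq [ 0.3745 -0.4408] [-120.2  -39.2   -0.5]
```

View pics/w13c.png

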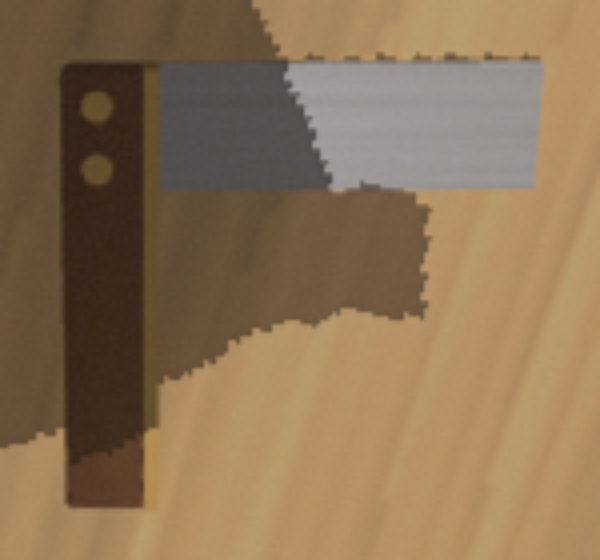

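Emit:
step_arm --gripper '[0,0,0,0,0]' --pt "-0.001 -0.001 0.05" --pt "-0.001 -0.001 0.1" --pt "-0.001 -0.001 0.13" --pt "-0.001 -0.001 0.143" --pt "-0.001 -0.001 0.143" --yaw '[0,0,0,0,0]'

```text
t: 16.85
position: [0.3808, -0.3129, 0.0036]
eef_rot: [0.0, 0.606, 0.795, 0.004]
wrist_force: [-0.6, -0.1, 1.0]
finger_gap: 0.0856
```

Emit:
step_arm --gripper '[0.4,1,1,1,1]' --pt "0 0 0" --pt "0 0 0" --pt "0 0 0" --pt "0 0 0" --pt "0 0 0" --yaw '[0,0,0,0,0]' --grip_force 60

```text
t: 17.35
position: [0.3811, -0.3134, 0.0044]
eef_rot: [0.001, 0.606, 0.795, 0.004]
wrist_force: [-0.8, 0.8, 5.5]
finger_gap: 0.0169
```

Emit:
step_arm --gripper '[1,1,1]' --pt "0 0 0" --pt "0 0 0" --pt "0 0 0" --yaw '[0,0,0]'

```text
t: 17.65
position: [0.3811, -0.3135, 0.0045]
eef_rot: [0.001, 0.606, 0.795, 0.004]
wrist_force: [-0.6, 0.1, -0.1]
finger_gap: 0.0167
```

Emit:
step_arm --gripper '[1,1,1,1]' --pt "0 0 -0.02" --pt "0 0 -0.04" --pt "0 0 -0.055" --pt "0 0 -0.055" --yaw '[0,0,0,0]'

```text
t: 18.05
position: [0.3816, -0.3147, 0.0609]
eef_rot: [0.002, 0.606, 0.795, 0.004]
wrist_force: [-0.0, -0.9, -2.4]
finger_gap: 0.0167
```

```bash
python3 -c "
from h import *
im=ctrl.get_image('wrist')[:,:,::-1].copy();cv2.imwrite('pics/w14.png',im)
go(606,-286.5,60,10)"
```

```text
t 18.10 at [ 381.2 -314.2   59.8] jaw 15.4 tilt [0.008 0.004] J6 0.46 gap 16.8 F [-0.6 -0.6 -2.4]
  offset [-0.0328  0.2241  0.0016] yaw 5.4 (or -174.6)
```

View pics/w14.png

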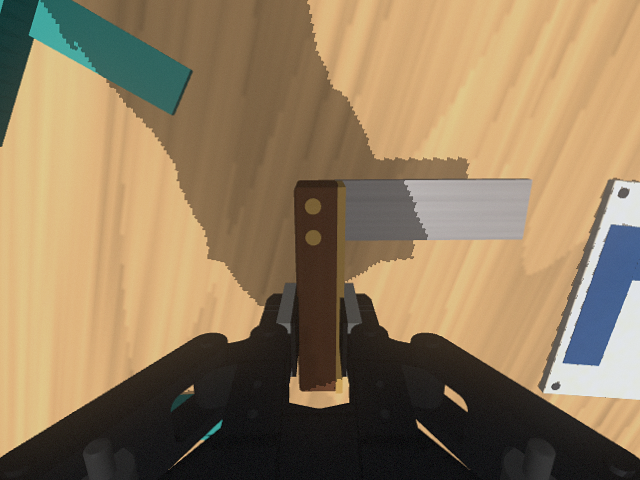

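```bash
python3 -c "
from h import *
c=ctrl.get_calibration('wrist');s,R=where()
for n,p,z in (('+y end',(320,181),.0773),('-y end',(320,391),.0773),('bladetip',(531,179),.0593),('bladetip',(523,240),.0593)):
  w=world(c,[p],z)[0]; d=np.r_[w-s['position'][:2],0]; print(n,w.round(4),(R.T@d*1000).round(1))
go(568.7,-305.3,60,10)"
```

```text
+y end [ 0.366  -0.2598] [56.5 -0.2  0.1]
-y end [ 0.3903 -0.3479] [-34.9  -0.2  -0.1]
bladetip [ 0.451  -0.2381] [54.9 87.5  0.9]
bladetip [ 0.4591 -0.2634] [28.4 88.7  0.8]
t 18.10 at [ 381.2 -314.2   59.8] jaw 15.4 tilt [0.008 0.004] J6 0.46 gap 16.8 F [-0.6 -0.6 -2.4]
  offset [-0.0411  0.1832  0.0013] yaw 5.4 (or -174.6)
```

```bash
python3 -c "
from h import *
c=ctrl.get_calibration('top')
print('cap top',world(c,[(481,201)],.15),'base',world(c,[(464,213)],.0))
c=ctrl.get_calibration('scene');print('base scene',world(c,[(161,240)],0.),'cap',world(c,[(153,194)],.15))
go(568.5,-304.1,60,10)"
```

```text
cap top [[ 0.49798391 -0.50061606]] base [[ 0.49369921 -0.4997358 ]]
base scene [[ 0.51475417 -0.49799477]] cap [[ 0.50292815 -0.4949191 ]]
t 18.10 at [ 381.2 -314.2   59.8] jaw 15.4 tilt [0.008 0.004] J6 0.46 gap 16.8 F [-0.6 -0.6 -2.4]
  offset [-0.0399  0.1833  0.0013] yaw 5.4 (or -174.6)
```

Glue is at about (0.50, −0.50), well clear of the path.

Emit:
step_arm --gripper '[1,1,1,1,1]' --pt "-0.01 0.045 0" --pt "-0.02 0.09 0" --pt "-0.03 0.14 0" --pt "-0.04 0.183 0" --pt "-0.04 0.183 0" --yaw '[2,4,5.4,5.4,5.4]'

```text
t: 18.6
position: [0.5732, -0.3036, 0.0595]
eef_rot: [0.003, 0.642, 0.767, 0.005]
wrist_force: [0.4, -0.5, -2.5]
finger_gap: 0.0168
```

Emit:
step_arm --gripper '[1,1]' --pt "0 0 0" --pt "0 0 0" --yaw '[0,0]'

```text
t: 18.8
position: [0.5721, -0.3029, 0.0579]
eef_rot: [0.001, 0.642, 0.767, 0.005]
wrist_force: [-0.9, 0.6, -1.7]
finger_gap: 0.0164
```

```bash
python3 -c "
from h import *
im=ctrl.get_image('wrist')[:,:,::-1].copy();cv2.imwrite('pics/w15.png',im)
go(568.5,-304.1,11,10)"
```

```text
t 18.85 at [ 571.8 -303.2   58.4] jaw 10.1 tilt [0.008 0.005] J6 0.79 gap 16.5 F [-0.3 -0.2 -2.4]
  offset [-0.0005 -0.0038  0.0474] yaw 0.1 (or -179.9)
```

View pics/w15.png

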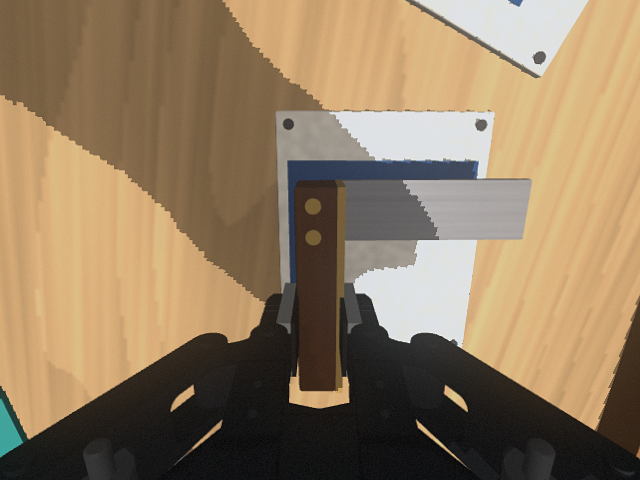

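```bash
python3 -c "
from h import *
c=ctrl.get_calibration('wrist');s,R=where()
for n,p in (('L corner (-53,49)',(288,161)),('(?,49)',(478,162)),('board (-59,75)',(277,112)),('board (59,75)',(494,111))):
  w=world(c,[p],.006)[0]; d=np.r_[w-s['position'][:2],0]; print(n,w.round(4),(R.T@d*1000).round(1))"
```

```text
L corner (-53,49) [ 0.5448 -0.2489] [ 58.2 -17.    0.1]
(?,49) [ 0.6489 -0.2309] [57.6 88.6  1. ]
board (-59,75) [ 0.5352 -0.2247] [ 83.8 -22.2   0.1]
board (59,75) [ 0.6492 -0.2037] [84.4 93.7  1.1]
```

Emit:
step_arm --gripper '[1,1,1,1,1]' --pt "-0.0015 -0.004 0.02" --pt "-0.0015 -0.004 0.035" --pt "-0.0015 -0.004 0.043" --pt "-0.0015 -0.004 0.046" --pt "-0.0015 -0.004 0.046" --yaw '[0,0,0,0,0]'

```text
t: 19.35
position: [0.5682, -0.3053, 0.0125]
eef_rot: [0.001, 0.642, 0.767, 0.005]
wrist_force: [0.6, -0.1, -2.0]
finger_gap: 0.0166
```

```bash
python3 -c "
from h import *
im=ctrl.get_image('wrist')[:,:,::-1].copy();cv2.imwrite('pics/w16.png',im)
go(568.5,-304.1,10.5,10)"
```

```text
t 19.40 at [ 568.5 -305.4   12.9] jaw 10.1 tilt [0.009 0.005] J6 0.78 gap 16.5 F [-0.1 -0.6 -1.6]
  offset [0.0013 0.0002 0.0024] yaw 0.1 (or -179.9)
```

View pics/w16.png

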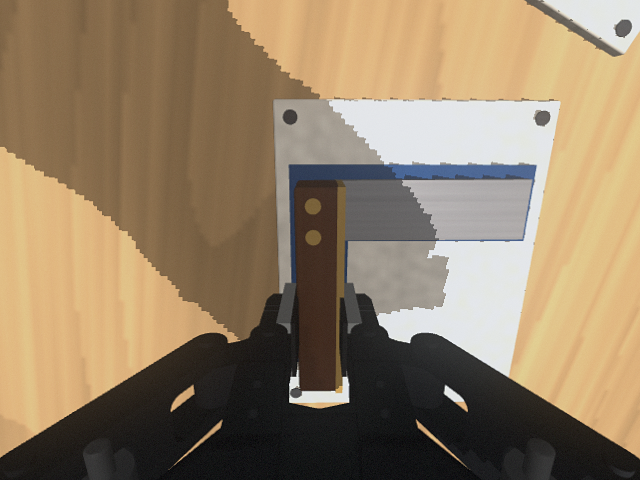

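The outline shows about 7 mm above the blade and 0.5 mm below, and about 4.6 mm left against 2.3 mm right. I'll nudge +2.5 mm along tool x and −1 mm along y before setting it down.

Emit:
step_arm --gripper '[1,1,1,1,1]' --pt "0.0025 -0.001 -0.001" --pt "0.0025 -0.001 -0.001" --pt "0.0025 -0.001 0" --pt "0.0025 -0.001 0.001" --pt "0.0025 -0.001 0.001" --yaw '[0,0,0,0,0]'

```text
t: 19.9
position: [0.5671, -0.3031, 0.0118]
eef_rot: [0.002, 0.642, 0.767, 0.005]
wrist_force: [-0.2, 0.6, -2.6]
finger_gap: 0.0167
```

```bash
python3 -c "
from h import *
im=ctrl.get_image('wrist')[:,:,::-1].copy();cv2.imwrite('pics/w17.png',im[90:400,250:580])
go(568.5,-304.1,10.5,10)"
```

```text
t 19.95 at [ 567.1 -303.1   11.8] jaw 10.1 tilt [0.008 0.005] J6 0.79 gap 16.7 F [-0.5  0.  -2.8]
  offset [-0.0013  0.0012  0.0013] yaw 0.1 (or -179.9)
```

View pics/w17.png

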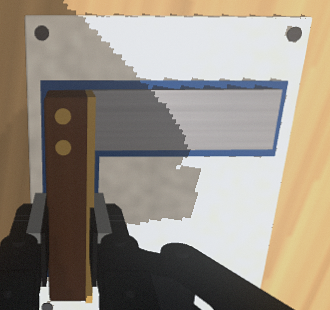

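Now blue shows about evenly around the blade. Setting it down.

Emit:
step_arm --gripper '[1,1,1,0.85,0.7]' --pt "0 0 0.0012" --pt "0 0 0.0015" --pt "0 0 0.0015" --pt "0 0 0.001" --pt "0 0 0.0" --yaw '[0,0,0,0,0]'

```text
t: 20.45
position: [0.567, -0.3031, 0.0118]
eef_rot: [0.002, 0.642, 0.767, 0.005]
wrist_force: [-0.3, -0.9, -0.3]
finger_gap: 0.0256
```

Emit:
step_arm --gripper '[0.4,0.4,0.4,0.4,0.4]' --pt "0 0 0" --pt "0 0 0" --pt "0 0 -0.04" --pt "0 0 -0.09" --pt "0 0 -0.13" --yaw '[0,0,0,0,0]'

```text
t: 20.95
position: [0.5662, -0.3039, 0.1442]
eef_rot: [0.002, 0.642, 0.767, 0.005]
wrist_force: [1.9, -0.9, 0.0]
finger_gap: 0.0508
```

Emit:
step_arm --gripper '[0,0,0]' --pt "0 0 0" --pt "0 0 0" --pt "0 0 0" --yaw '[0,0,0]'

```text
t: 21.25
position: [0.5655, -0.3034, 0.1429]
eef_rot: [0.001, 0.642, 0.767, 0.005]
wrist_force: [-0.3, 0.7, -1.1]
finger_gap: 0.0854
```

```bash
python3 -c "
from h import *
im=ctrl.get_image('wrist')[:,:,::-1].copy();cv2.imwrite('pics/w18.png',im)
go(350,0,200,10)"
```

```text
t 21.30 at [ 565.3 -303.3  142.5] jaw 10.1 tilt [0.007 0.006] J6 0.78 gap 85.4 F [-0.7  0.5 -0.7]
  offset [ 0.3366 -0.1583 -0.0572] yaw 0.1 (or -179.9)
```

View pics/w18.png

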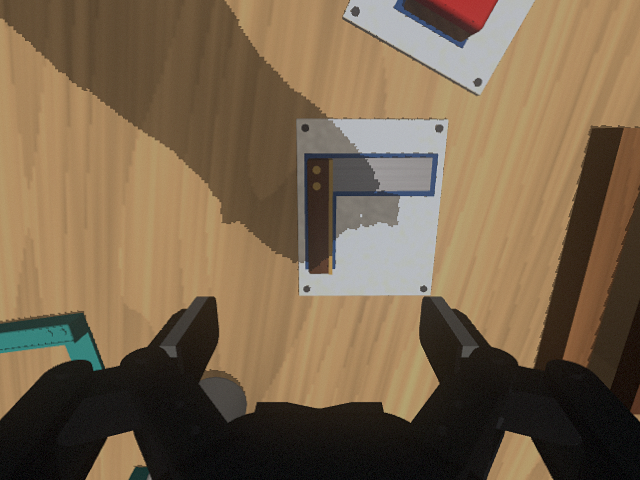

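The square sits centred with an even blue rim. I'll clear the arm and check everything from above.

Emit:
step_arm --gripper '[0,0,0,0,0]' --pt "0.337 -0.158 -0.08" --pt "0.337 -0.158 -0.08" --pt "0.337 -0.158 -0.08" --pt "0.337 -0.158 -0.08" --pt "0.337 -0.158 -0.08" --yaw '[0,0,0,0,0]'

```text
t: 21.8
position: [0.4223, -0.1027, 0.1946]
eef_rot: [-0.0, 0.642, 0.766, 0.004]
wrist_force: [0.9, 0.9, 1.1]
finger_gap: 0.0857
```

Emit:
step_arm --gripper '[0,0,0,0,0]' --pt "0.1 -0.08 0" --pt "0.1 -0.08 0" --pt "0.1 -0.08 0" --pt "0.1 -0.08 0" --pt "0.1 -0.08 0" --yaw '[0,0,0,0,0]'

```text
t: 22.3
position: [0.3258, -0.018, 0.1943]
eef_rot: [-0.001, 0.642, 0.767, 0.004]
wrist_force: [-0.0, 0.1, -0.4]
finger_gap: 0.0854
```

Run:
```python
from h import *
go(350,0,200,10)
t=ctrl.get_image('top')[:,:,::-1].copy();cv2.imwrite('pics/top1.png',t)
s=ctrl.get_image('scene')[:,:,::-1].copy();cv2.imwrite('pics/scene1.png',s)
cv2.imwrite("pics/crop3.png",cv2.resize(t[130:280,100:500],None,fx=2,fy=2,interpolation=cv2.INTER_CUBIC))
c=ctrl.get_calibration('top');M=masks(t)
for n,z,roi in [("red",.040,(300,140,370,200)),("white",.034,(190,165,220,200)),("dark",.035,(170,215,240,270)),("grey",.010,(365,150,420,200)),("dark",.028,(365,150,420,205))]:
    for k in comps(M[n],25,roi): print(n,k.mean(0).round(),rect(c,k,z))
```

```text
t 22.30 at [325.8 -18.  194.3] jaw 10.1 tilt [0.004 0.007] J6 1.11 gap 85.4 F [-0.   0.1 -0.4]
  offset [ 0.0135  0.027  -0.0055] yaw 0.1 (or -179.9)
red [330. 167.] [634.  -97.   98.8  49.2  74.1]
white [204. 182.] [598.9 279.4 109.3  88.8   1.2]
dark [201. 240.] [423.5 285.  134.5  54.   82.9]
grey [392. 178.] [ 605.  -286.1  149.1  117.7  -79.8]
dark [396. 190.] [ 563.4 -292.9   89.5   16.7  -79.6]
```

View pics/crop3.png

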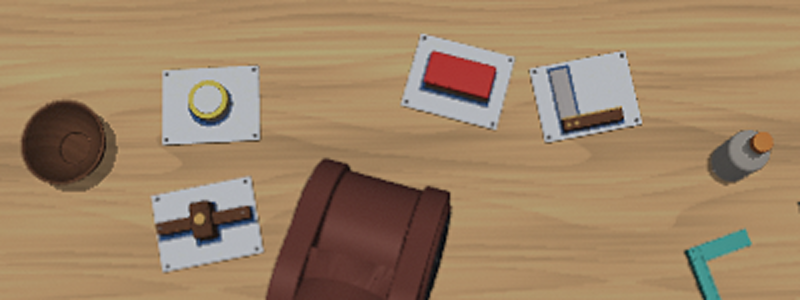

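View pics/scene1.png

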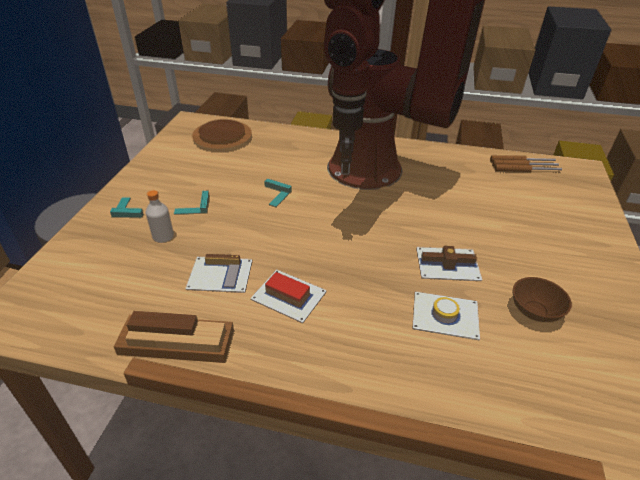

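Everything is on its board. The bowl, glue and look-alikes haven't moved. From the top view the block looks 2–3 mm off along its length. Time is plentiful, so I'll take a settled close look at it.

Run:
```python
from h import *
c=ctrl.get_calibration('top');t=cv2.imread('pics/top1.png');M=masks(t)
for k in comps(M['white'],300,(160,130,430,280)): print(k.mean(0).round(),rect(c,k,.006))
# tin: yellow+white lid
h=cv2.cvtColor(t,cv2.COLOR_BGR2HSV);m=(abs(h[:,:,0].astype(int)-27)<8)&(h[:,:,1]>110)
for k in comps(m,60,(185,165,225,205)): print('tin',k.mean(0),rect(c,k,.034))
for k in comps(m,4,(190,230,215,250)): print('screw',k.mean(0),rect(c,k,.050))
cv2.imwrite('pics/crop4.png',cv2.resize(t[210:275,165:245],None,fx=8,fy=8,interpolation=cv2.INTER_CUBIC))
go(634,-95,150,-16.1)
```

```text
[205. 254.] [386.7 280.8 154.2  45.6 -79.7]
[200. 229.] [458.1 294.1 155.   44.6 -79.8]
[205. 181.] [606.5 285.8 149.9 117.1 -88.5]
[393. 178.] [ 606.6 -286.8  149.3  117.2  -79.9]
[329. 171.] [634.5 -93.9 150.3 117.4  73.9]
tin [203.59615385 179.5       ] [606.4 282.2  58.2  55.   44.7]
t 22.40 at [326.7 -18.7 194.4] jaw 10.1 tilt [0.005 0.007] J6 1.11 gap 85.5 F [-0.1 -0.8 -0.4]
  offset [-0.1291  0.289   0.0453] yaw 26.2 (or -153.8)
```

View pics/crop4.png

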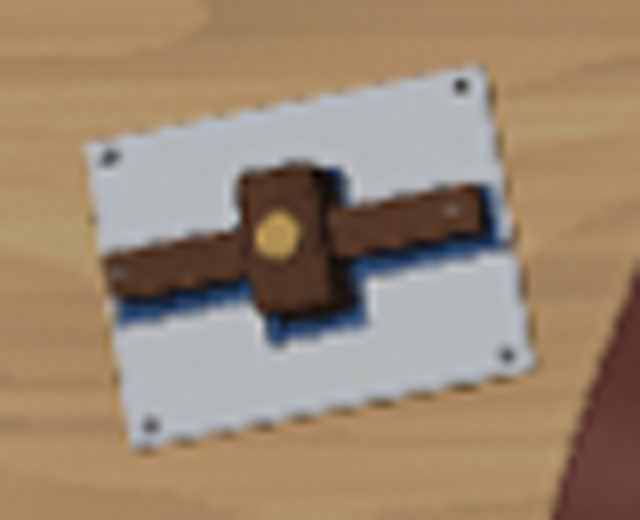

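Run:
```python
from h import *
ct=ctrl.get_calibration('top');cs=ctrl.get_calibration('scene');s=cv2.imread('pics/scene1.png')
print('screw',world(ct,[(165+277/8-.5,210+235/8-.5)],.050),'ends',world(ct,[(165+108/8-.5,210+277/8-.5),(165+484/8-.5,210+210/8-.5)],.035).mean(0))
M=masks(s)
for k in comps(M['red'],30,(260,260,320,310)): print('block',rect(cs,k,.04))
h=cv2.cvtColor(s,cv2.COLOR_BGR2HSV).astype(int);m=((abs(h[:,:,0]-27)<8)&(h[:,:,1]>110))
for k in comps(m,20,(430,290,465,325)): print('tin',k.min(0),k.max(0),rect(cs,k,.034))
for k in comps(m,3,(440,240,460,255)): print('screw',k.mean(0),rect(cs,k,.05))
for k in comps(M['white'],200,(180,240,490,340)): print(k.mean(0).round(),rect(cs,k,.006))
cv2.imwrite('pics/crop5.png',cv2.resize(s[235:345,400:495],None,fx=6,fy=6,interpolation=cv2.INTER_CUBIC)[:600])
```

```text
screw [[0.42452394 0.28610321]] ends [0.42325865 0.28357244]
block [638.1 -95.2  99.5  51.8  73.2]
tin [434 297] [458 317] [609.5 283.   64.6  55.2   2.3]
[446. 314.] [604.7 286.5 150.  117.1 -88.3]
[289. 294.] [633.4 -93.5 148.4 117.   73.8]
[450. 272.] [456.8 294.7 153.7  46.4 -79.5]
[221. 276.] [ 605.6 -286.2  148.8  117.7  -79.7]
```

View pics/crop5.png

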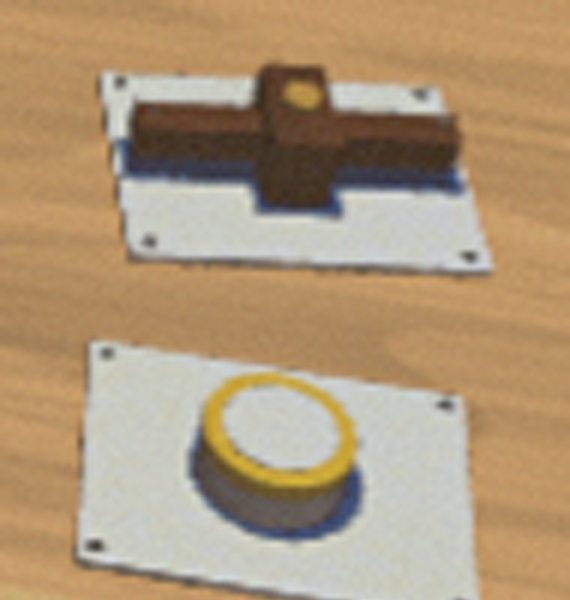

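All three views show blue rims all round. The tin is most off: about 1 mm by wrist, 3.5 mm by scene and 4 mm by top, always toward −y. I'll mend that one.

```bash
python3 -c "
from h import *
go(606,285,150,10)"
```

```text
t 22.40 at [326.7 -18.7 194.4] jaw 10.1 tilt [0.005 0.007] J6 1.11 gap 85.5 F [-0.1 -0.8 -0.4]
  offset [0.2499 0.3278 0.0478] yaw 0.1 (or -179.9)
```

Emit:
step_arm --gripper '[0,0,0,0,0]' --pt "0.25 0.328 0.045" --pt "0.25 0.328 0.045" --pt "0.25 0.328 0.045" --pt "0.25 0.328 0.045" --pt "0.25 0.328 0.045" --yaw '[0,0,0,0,0]'

```text
t: 22.9
position: [0.4968, 0.1658, 0.1682]
eef_rot: [-0.001, 0.643, 0.766, 0.004]
wrist_force: [0.7, -1.3, 0.8]
finger_gap: 0.0851
```

```bash
python3 -c "
from h import *
go(606,285,150,10)"
```

```text
t 22.90 at [496.8 165.8 168.2] jaw 10.0 tilt [0.004 0.007] J6 1.57 gap 85.1 F [ 0.7 -1.3  0.8]
  offset [0.0983 0.1281 0.0195] yaw 0.0 (or -180.0)
```

Emit:
step_arm --gripper '[0,0,0,0,0]' --pt "0.098 0.128 0.02" --pt "0.098 0.128 0.02" --pt "0.098 0.128 0.02" --pt "0.098 0.128 0.02" --pt "0.098 0.128 0.02" --yaw '[0,0,0,0,0]'

```text
t: 23.4
position: [0.6073, 0.2856, 0.1466]
eef_rot: [-0.001, 0.642, 0.766, 0.003]
wrist_force: [-0.3, -0.7, -0.9]
finger_gap: 0.0855
```

Emit:
step_arm --gripper '[0,0,0]' --pt "0 0 0" --pt "0 0 0" --pt "0 0 0" --yaw '[0,0,0]'

```text
t: 23.7
position: [0.6071, 0.2846, 0.1468]
eef_rot: [-0.001, 0.643, 0.766, 0.003]
wrist_force: [-0.6, -0.3, -0.0]
finger_gap: 0.0852
```

```bash
python3 -c "
from h import *
c=ctrl.get_calibration('wrist');im=ctrl.get_image('wrist')[:,:,::-1].copy();cv2.imwrite('pics/w19.png',im)
cv2.imwrite('pics/w19c.png',cv2.resize(im[100:330,0:440],None,fx=1.8,fy=1.8))
go(606,285,12.5,10)"
```

```text
t 23.75 at [607.2 284.8 147.1] jaw 10.0 tilt [0.002 0.006] J6 1.72 gap 85.3 F [-0.4 -0.2 -0.1]
  offset [-0.0003 -0.0016  0.1346] yaw -0.0 (or 180.0)
```

View pics/w19.png

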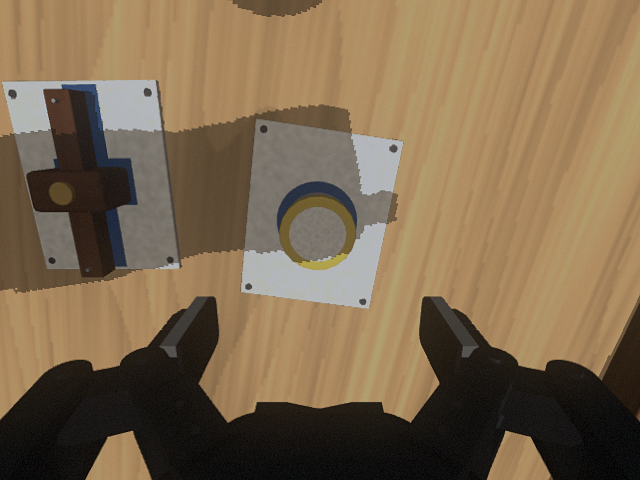

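```bash
python3 -c "
from h import *
c=ctrl.get_calibration('wrist');s,R=where()
im=cv2.imread('pics/w19.png');h=cv2.cvtColor(im,cv2.COLOR_BGR2HSV).astype(int)
m=(abs(h[:,:,0]-27)<6)&(h[:,:,1]>140)
for k in comps(m,300,(260,180,380,275)): print('lid box',k.min(0),k.max(0))
f=lambda p,z:(R.T@np.r_[world(c,[p],z)[0]-s['position'][:2],0]*1000).round(1)
print('board',np.mean([f(p,.006) for p in ((257,119),(404,140),(369,308),(241,292))],axis=0),'disc top',f((317,181.5),.006),'sides',f((277,219),.006),f((357.5,219),.006))
print('lid top',f((317.5,192.5),.034),'bottom',f((317.5,270.5),.034),'l',f((278.5,231),.034),f((356.5,231),.034))"
```

```text
board [ 2.15000000e+00 -1.27500000e+00 -2.77555756e-17] disc top [35.3 -1.5  0.2] sides [  3.8 -35.3  -0.1] [ 3.8 32.6  0.1]
lid top [30.9 -1.1  0.2] bottom [-31.5  -1.2  -0.2] l [  1.1 -31.1  -0.1] [ 1.1 28.8  0.1]
```

The wrist also gives about +2 mm along tool x. I'll regrip, shift +2.2 mm and set it down again.

Emit:
step_arm --gripper '[0,0,0,0,0]' --pt "0 -0.001 0.05" --pt "0 -0.001 0.1" --pt "0 -0.001 0.125" --pt "0 -0.001 0.134" --pt "0 -0.001 0.134" --yaw '[0,0,0,0,0]'

```text
t: 24.25
position: [0.606, 0.285, 0.0128]
eef_rot: [-0.001, 0.643, 0.766, 0.003]
wrist_force: [0.8, 0.8, 0.2]
finger_gap: 0.0852
```

Emit:
step_arm --gripper '[1,1,1,1,1]' --pt "0 0 0" --pt "0 0 0" --pt "0 0 0" --pt "0 0 0" --pt "0 0 0" --yaw '[0,0,0,0,0]' --grip_force 40

```text
t: 24.75
position: [0.6074, 0.2854, 0.0154]
eef_rot: [-0.0, 0.643, 0.766, 0.004]
wrist_force: [-1.5, -1.4, 7.8]
finger_gap: 0.0583
```

Emit:
step_arm --gripper '[1,1,1,1,1]' --pt "0 0 -0.004" --pt "0 0 -0.004" --pt "0.0022 0 -0.004" --pt "0.0022 0 -0.004" --pt "0.0022 0 -0.003" --yaw '[0,0,0,0,0]'

```text
t: 25.25
position: [0.6069, 0.2876, 0.0183]
eef_rot: [-0.0, 0.643, 0.766, 0.004]
wrist_force: [0.2, -0.2, -0.8]
finger_gap: 0.0581
```

Emit:
step_arm --gripper '[1,1,0.3,0,0]' --pt "0 0 0.002" --pt "0 0 0.003" --pt "0 0 0.003" --pt "0 0 0.002" --pt "0 0 0.002" --yaw '[0,0,0,0,0]'

```text
t: 25.75
position: [0.6071, 0.2877, 0.0164]
eef_rot: [-0.0, 0.643, 0.766, 0.004]
wrist_force: [-0.2, 0.9, 0.4]
finger_gap: 0.0851
```

Emit:
step_arm --gripper '[0,0,0,0,0]' --pt "0 0 0" --pt "0 0 -0.05" --pt "0 0 -0.1" --pt "0 0 -0.13" --pt "0 0 -0.13" --yaw '[0,0,0,0,0]'

```text
t: 26.25
position: [0.6094, 0.2878, 0.152]
eef_rot: [0.002, 0.643, 0.766, 0.008]
wrist_force: [1.2, 0.8, 0.4]
finger_gap: 0.0852
```

Run:
```python
from h import *
t=ctrl.get_image('top')[:,:,::-1].copy();cv2.imwrite('pics/top2.png',t)
s=ctrl.get_image('scene')[:,:,::-1].copy();cv2.imwrite('pics/scene2.png',s)
cs=ctrl.get_calibration('scene')
h=cv2.cvtColor(s,cv2.COLOR_BGR2HSV).astype(int);m=((abs(h[:,:,0]-27)<8)&(h[:,:,1]>110))
for k in comps(m,20,(430,290,465,325)): print('tin',rect(cs,k,.034))
cv2.imwrite('pics/w20.png',ctrl.get_image('wrist')[:,:,::-1])
go(350,150,200,10)
```

```text
tin [610.9 285.3  63.9  55.2   2.2]
t 26.40 at [606.1 286.6 145.7] jaw 10.0 tilt [0.004 0.006] J6 1.73 gap 85.2 F [-0.8 -0.5 -1. ]
  offset [-0.0898 -0.2756 -0.0562] yaw -0.0 (or 180.0)
```

View pics/w20.png

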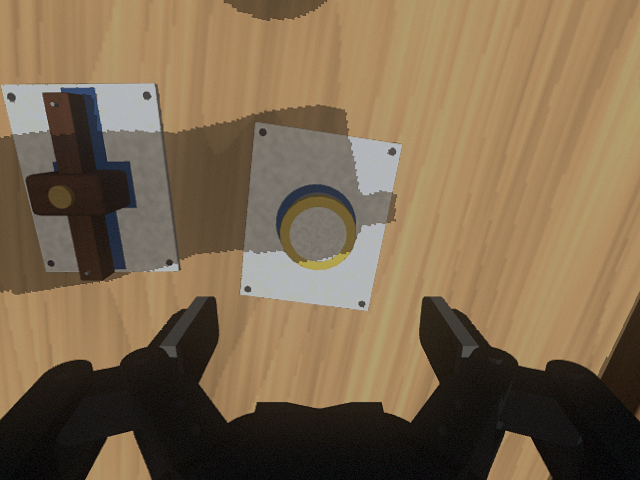

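View pics/scene2.png

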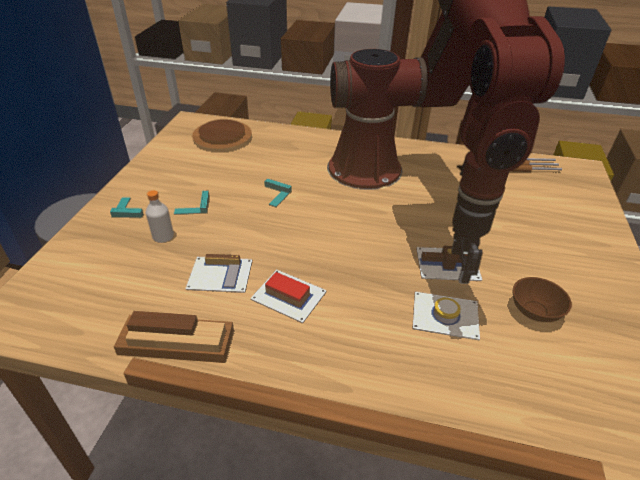

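The tin moved +2.3 mm in y as intended and is now about 1 mm from centre. The gripper is clear of everything, so I'm handing in.

```bash
python3 -c "
from workcell import ctrl
s=ctrl.get_state();print(s['t'],s['qvel'].round(3))
print(ctrl.job_done())"
```

```text
26.4 [ 0.001  0.019 -0.018 -0.001 -0.001  0.001]
the job is handed in; nothing more can be done
None
```

All four tools are on their boards, lying flat and turned as their outlines, and the job was handed in at 26.4 s. I lowered each one to within about 1 mm of its board before opening the gripper. The real (wood and steel) try square went on its L the same way round; I didn't touch the turquoise look-alikes, the bowl or the glue bottle.

Last checks against the 4 mm painted margin:
- **Try square:** the last wrist picture shows an even blue rim all round. The top view put the stock about 2 mm off across its width.
- **Wax tin:** I moved it 2.2 mm because the views disagreed (1 to 4 mm off). Afterwards the scene view put it about 1 mm off in y. That view gives a 5–6 mm error in x, which I put down to seeing the tin's side; the top view before the move had x right.
- **Sanding block:** 1.7 mm off along its length by wrist and scene, about 3 mm by top. It is parallel to the outline. I left it.
- **Marking gauge:** the views differed by 1.5 to 4 mm along its beam, so it could be right at the margin. It is parallel to the outline. I left it.

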